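# Set up the brush-washing pot

## Task

Get the brush-washing place ready before the cleaner is poured in: unscrew the cap of the brush pot, lift it off and lay it flat on the desk, well clear of the pot. Then drop every brush from the wooden stand into the pot, bristles down, one to a well, and stand the rinse mug upright in the middle of the cork coaster. Do not disturb the glue bottle, the parts box or the grey model part.

Things in the scene. Friction and masses are not known exactly. Their poses are not given: they have to be found in the camera images.
- cap_center (a point): black ribbed screw cap of the pot, 64 mm across, 32 mm high, about 70 g; the point is on its axis, half-way up (16 mm above its lower edge); z axis points up through its closed top. Right-hand thread: it loosens anticlockwise seen from above, rising 8 mm per turn, and comes off after about 1.15 turns (7.2 rad); turned on to 1.4 turns (8.8 rad) it still sits loosely on the thread. It turns easily and stays where it is left.
- pot: slim aluminium brush pot, fixed; origin at the centre of its underside on the desk, z up. Foot flange 100 mm across and 6 mm high, body 57 mm across up to 64 mm, then a threaded neck 48 mm across up to the mouth at 95 mm. Inner floor at 8 mm. With the cap screwed home the cap's lower edge is at 67 mm and its top at 99 mm.
- pot_mouth (a point): centre of the pot's round mouth, 43 mm across, 95 mm above the desk (under the cap at first). Below it a cross of two upright plates, 2 mm thick, their tops 13 mm below the mouth, lies along this frame's x and y axes and parts the pot into four wells for one brush each; the wells' middles are at x, y = +-9.5 mm.
- stand: wooden brush stand, fixed, 70 x 220 mm and 84 mm high; origin at the centre of its underside, long side along its y axis. Its top board (84 mm) has five 9 mm holes in a row along y at -80, -40, 0, 40 and 80 mm; each brush hangs in a hole, resting on the lower end of its rubber grip.
- brush1_center (a point): one of up to five identical short hobby brushes (absent ones give None); the point is half-way along it. 140 mm long; z axis points from bristle tip to handle end. From the tip: bristles and steel ferrule 7 mm across for 58 mm, rubber grip 12 mm across for 30 mm, plain wooden handle 10 mm across for the last 52 mm (take it there). 22 g. It starts hanging upright in the stand, bristles down, its tip 26 mm and its top 166 mm above the desk.
- brush2_center (a point): one of up to five identical short hobby brushes (absent ones give None); the point is half-way along it. 140 mm long; z axis points from bristle tip to handle end. From the tip: bristles and steel ferrule 7 mm across for 58 mm, rubber grip 12 mm across for 30 mm, plain wooden handle 10 mm across for the last 52 mm (take it there). 22 g. It starts hanging upright in the stand, bristles down, its tip 26 mm and its top 166 mm above the desk.
- brush3_center (a point): one of up to five identical short hobby brushes (absent ones give None); the point is half-way along it. 140 mm long; z axis points from bristle tip to handle end. From the tip: bristles and steel ferrule 7 mm across for 58 mm, rubber grip 12 mm across for 30 mm, plain wooden handle 10 mm across for the last 52 mm (take it there). 22 g. It starts hanging upright in the stand, bristles down, its tip 26 mm and its top 166 mm above the desk.
- brush4_center (a point): one of up to five identical short hobby brushes (absent ones give None); the point is half-way along it. 140 mm long; z axis points from bristle tip to handle end. From the tip: bristles and steel ferrule 7 mm across for 58 mm, rubber grip 12 mm across for 30 mm, plain wooden handle 10 mm across for the last 52 mm (take it there). 22 g. It starts hanging upright in the stand, bristles down, its tip 26 mm and its top 166 mm above the desk.
- brush5_center (a point): one of up to five identical short hobby brushes (absent ones give None); the point is half-way along it. 140 mm long; z axis points from bristle tip to handle end. From the tip: bristles and steel ferrule 7 mm across for 58 mm, rubber grip 12 mm across for 30 mm, plain wooden handle 10 mm across for the last 52 mm (take it there). 22 g. It starts hanging upright in the stand, bristles down, its tip 26 mm and its top 166 mm above the desk.
- mug_center (a point): white rinse mug, empty, 76 mm across, 85 mm high, 4 mm wall, about 0.22 kg; the point is on its axis, half-way up (42.5 mm above its foot), z up. Its handle, a loop of 10 mm round bar, stands out along its y axis: the loop's outer upright part is centred 70 mm from the axis at 44 mm above the foot, its top bar is 70 mm above the foot.
- coaster_top (a point): flat round cork coaster, fixed, 108 mm across and 3 mm thick; the point is the centre of its upper face.
- glue: bystander: small white glue bottle with a red nozzle, 32 mm across, 85 mm high; origin at the centre of its foot.
- partsbox: bystander: open clear plastic parts box, 90 x 170 x 32 mm; origin at the centre of its underside.
- hull: bystander: grey plastic model part, about 40 x 135 mm, 29 mm high; origin under its centre.
There are look-alikes about, which are no part of the job. What is shaped like the part that bears mug_center but blue, pink or yellow is not meant.

How it is judged:
On the way:
1. the cap is unscrewed and lifted clear of the pot (distance between cap_center and pot above 0.125 m), for 0.1 s.
At the end, for the whole second after the job is handed in: Cap flat on the desk (0.15 rad), 85 mm or more from the pot's axis; each brush in the pot, bristles down: centre within 25 mm of the axis, below 88 mm, leaning under 0.5 rad; mug upright (0.08 rad) on the coaster, within 18 mm of its centre; all released (height (world z) of cap_center below 0.022 m and (angle between cap_center's own z axis and vertical below 0.15 rad or angle between cap_center's own z axis and vertical above 2.99 rad) and horizontal distance between cap_center and pot above 0.085 m and horizontal distance between each of brush1_center, brush2_center, brush3_center, brush4_center, brush5_center and pot below 0.025 m and height (world z) of each of brush1_center, brush2_center, brush3_center, brush4_center, brush5_center below 0.088 m and angle between each of brush1_center, brush2_center, brush3_center, brush4_center, brush5_center's own z axis and vertical below 0.5 rad and horizontal distance between mug_center and coaster_top below 0.018 m and height (world z) of mug_center below 0.049 m and angle between mug_center's own z axis and vertical below 0.08 rad); the robot touches nothing.
It fails at once if the glue bottle is moved more than 30 mm (distance of glue from where it was at the start of the episode above 0.03 m).
It fails at once if the parts box is moved more than 30 mm (distance of partsbox from where it was at the start of the episode above 0.03 m).
It fails at once if the grey model part is moved more than 30 mm (distance of hull from where it was at the start of the episode above 0.03 m).
Of brush1, brush2, brush3, brush4, brush5 only 2 to 4 are there at a start; the rules pass over those that are not, and their reading is None.
At some moment in a run one of mug, cap may be knocked a few centimetres aside while the robot is not near it.
It also fails if it takes over 210 s, if anything falls off the work surface, if the arm or the gripper's body presses on something with over 40 N, if the wrist force passes 120 N, or if a joint passes its speed limit or range.

## Robot

A 6-joint arm with a two-finger parallel gripper is mounted at the origin on the work surface. World frame = base frame: x ahead of the robot, y to its left, z up, the work surface at z = 0. Lengths are in m, angles in rad, forces in N, time in s.
With the tool pointing down it reaches from about 0.3 to 0.875 m from the base axis. Payload 6.4 kg.
Tool frame: the origin (TCP) lies between the finger pads; the fingertips stand 25 mm ahead of it and the grasp point (between the pads) lies 6 mm ahead of it; y points along the fingers, x is the direction in which the jaws open and shut, and the axes are right-handed (so a half turn about y gives the same grasp; the last joint's range is limited). The gripper opens to 85 mm and grips with 20 to 120 N. Pads are 22 mm wide; open, the fingers measure 114 mm over their backs; the gripper's body (76 mm by 85 mm) begins 54 mm behind the grasp point. The pads swing forward as they close: fully open they stand 13 mm farther back than shut.
Start: joints at [1.017, 0.181, 1.607, -0, 1.354, -0.206], TCP at [0.196, 0.541, 0.256] pointing down, gripper open.
Joint ranges: [-2.99, 2.99], [-0.89, 2.07], [0.3, 2.58], [-1.14, 4.28], [0, 2.63], [-3.12, 3.12]. Speed limits (rad/s): [2.57, 2.57, 3.01, 3.14, 3.14, 3.14].

## Interface

Orientations are given as a unit quaternion [w, x, y, z].
In Python, from bench import ctrl, vision, ticket, find_in, regions_of, pinpoint gives the robot as it stands.
- The arm moves only by the tool apply_moves, never from a script. Its argument "increments" is a list of rows, each an object of numbers: "x", "y", "z": the shift along the tool's x, y, z in cm; "ax", "ay", "az": the turn, a rotation vector about the tool's x, y, z in rad; "grip": the closure, from 0 (fully open) to 1 (shut). A call has 1 to 12 rows; each row is the pose to reach, as a shift and turn from the pose measured when the call began, along the tool's axes at that moment; what a row does not reach only later rows make up. A row lasts 1/8 s, in which the tool goes at most 62.5 mm and 10.7 degrees, less where a joint would pass 70% of its speed; a pose out of reach is approached as far as the arm can. A call with a gripper value outside its range is refused whole. The fingers move at their own pace and stop on an object; the grip force is fixed at half the most. Time passes only in rows, so rows that repeat a pose let the fingers close. It gives the time, the measured TCP pose, the force and the opening at its end, in the units of the state.
- ctrl.get_obs(): the state, without advancing time (a new reading comes with each control period).
- vision.camera(name): name is "scene" or "top"; returns the picture (384x512x3 uint8, red, green, blue); there is no depth.
- vision.camera_params(name): a dict with "intrinsics" (3x3 intrinsics, pixels), "R" (3x3) and "t" (3): a world point X has camera coordinates R X + t. Camera axes: x right, y down, z forward; pixel columns grow to the right and rows downward; lengths in m; the calibration is good to about 2 mm. A picture is of the moment at which its call begins. camera_params takes no time and is no camera call.
- ticket.hand_in(): hands the job in, once; it reports no verdict.
Trained networks look in the newest picture that a camera, given by its name, has taken for a name from the list of things; names that differ only in an ending like _2 or _b are one class to them, and where a whole thing is asked for, a point or a joint stands for the part that bears it (a point fixed in the world has none). Each returns a list of dicts, best first, with "p" (0 to 1); they miss things now and then, are a little off and sometimes report something else, mostly with a low value. They report only what shows in the picture. A call takes as long as a camera call. They do not tell look-alikes from the thing itself.
- find_in(camera, query): "rect" ([centre column, centre row, width, height] in pixels, round what is visible of it).
- regions_of(camera, query): "mask" (384x512 bool, what is visible of it) and "rect" ([centre column, centre row, width, height] in pixels, round what is visible of it).
- pinpoint(camera, query): "xy" ([column, row] in pixels: a listed point, or the origin of a listed thing).
The state is a dict: "time_s": time; "q": joint angles; "dq": joint speeds; "joint_efforts": joint torques, N m; "eef_pos": TCP position; "eef_rot": TCP orientation; "wrist_force": force on the tool from outside, world axes, zero at the start; "torque": the same for the moment, N m; "opening": opening from 0.0 (shut) to 1.0 (fully open).
Only numpy, scipy, OpenCV 4.12 (cv2) and the standard library are available. Lean on these libraries where they do the work, as an engineer would, in place of code of your own. Each camera call takes 0.05 s, during which the arm holds its last target.

## Working session

There is one attempt and no reset: what is moved stays moved. The work goes in short steps, Python scripts to look and compute and a tool call to move; the robot and the scene stay as the last step left them, time stands still between calls to the robot, and variables do not carry over. Pictures are saved under pics/ and viewed, and the job is handed in when it is done.

Besides the shell and the picture viewer there is one more tool, called after "Emit:" as name(argument=value, ...) on one line, values as JSON. apply_moves: Moves the arm, as the interface text tells. Its arguments: {"type":"object","properties":{"increments":{"type":"array","items":{"type":"object","properties":{"x":{"type":"number"},"y":{"type":"number"},"z":{"type":"number"},"ax":{"type":"number"},"ay":{"type":"number"},"az":{"type":"number"},"grip":{"type":"number"}}}}},"required":["increments"]}

```bash
ls; mkdir -p pics; python3 - <<'E'
from bench import ctrl, vision
import cv2
print(ctrl.get_obs())
for n in ("scene","top"):
    im=vision.camera(n); cv2.imwrite(f"pics/{n}0.png",cv2.resize(im[:,:,::-1],(800,600),interpolation=cv2.INTER_CUBIC))
    p=vision.camera_params(n); print(n,p)
E
```

```text
pics
{'time_s': 0.0, 'q': array([ 1.01670915e+00,  1.81532068e-01,  1.60804209e+00, -8.55385666e-06,
        1.35380196e+00, -2.06314803e-01]), 'dq': array([-0.00084455,  0.00063224,  0.00176534,  0.00110139,  0.0007578 ,
       -0.0015123 ]), 'joint_efforts': array([ 1.08884735e-04, -4.44890964e+01, -3.51325643e+01, -4.33441201e-04,
        9.41467501e-03,  4.56530643e-06]), 'eef_pos': array([0.1956734 , 0.54012198, 0.25537269]), 'eef_rot': array([-0.57871366,  0.57921621,  0.40537636, -0.40653301]), 'wrist_force': array([-0.42391605,  0.3904472 , -0.89786304]), 'torque': array([-0.01372736, -0.04443898,  0.02356657]), 'opening': 1.0040550430845092}
scene {'intrinsics': array([[358.14928837,   0.        , 250.50520219],
       [  0.        , 358.14928837, 191.05195197],
       [  0.        ,   0.        ,   1.        ]]), 'R': array([[ 0.34463641,  0.93864829,  0.0128506 ],
       [ 0.6496457 , -0.22859913, -0.72505372],
       [-0.6776328 ,  0.25822825, -0.68857241]]), 't': array([-0.15269244, -0.29252528,  1.34723978])}
top {'intrinsics': array([[476.87622569,   0.        , 253.3768887 ],
       [  0.        , 476.87622569, 187.39014824],
       [  0.        ,   0.        ,   1.        ]]), 'R': array([[-0.00723528, -0.99993704, -0.00857656],
       [-0.99867909,  0.00766195, -0.05080724],
       [ 0.05086975,  0.00819763, -0.99867165]]), 't': array([-0.01520732,  0.53378244,  1.49818625])}
```

View pics/scene0.png

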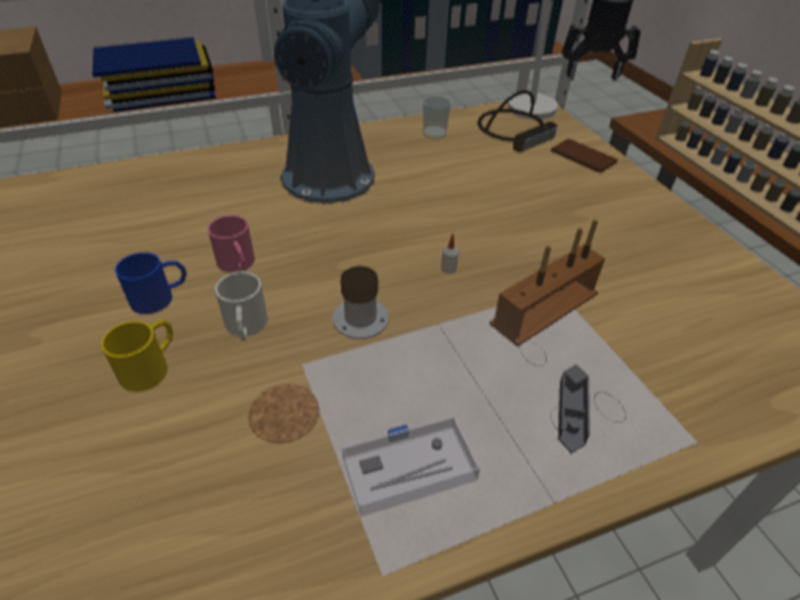

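View pics/top0.png

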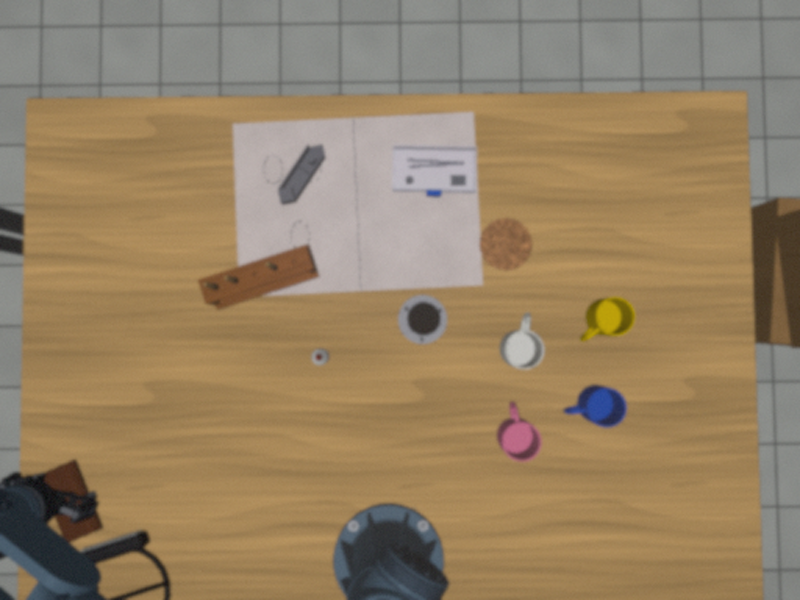

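```bash
cat > h.py <<'E'
from bench import ctrl, vision, ticket, find_in, regions_of, pinpoint
import numpy as np, cv2
from scipy.spatial.transform import Rotation as Ro
from scipy.optimize import least_squares
P={n:vision.camera_params(n) for n in ("scene","top")}
def proj(n,X):
    p=P[n]; c=np.atleast_2d(X)@p["R"].T+p["t"]; uv=c@p["intrinsics"].T; return uv[:,:2]/uv[:,2:]
def ray(n,uv):
    p=P[n]; d=p["R"].T@np.linalg.solve(p["intrinsics"],[uv[0],uv[1],1.]); return -p["R"].T@p["t"],d
def onz(n,uv,z):
    o,d=ray(n,uv); return o+d*(z-o[2])/d[2]
def tri(u1,u2): # scene, top
    A=[];b=[]
    M=np.zeros((3,3));v=np.zeros(3)
    for n,u in(("scene",u1),("top",u2)):
        o,d=ray(n,u);d=d/np.linalg.norm(d);Q=np.eye(3)-np.outer(d,d);M+=Q;v+=Q@o
    return np.linalg.solve(M,v)
def rot(o): q=o["eef_rot"]; return Ro.from_quat([q[1],q[2],q[3],q[0]])
def snap(name,cam,roi=None,k=1):
    im=vision.camera(cam)
    if roi is not None:
        c0,r0,w,h=roi; im=im[r0:r0+h,c0:c0+w]
    im=cv2.resize(im[:,:,::-1],None,fx=k,fy=k,interpolation=cv2.INTER_CUBIC); cv2.imwrite("pics/"+name,im)
def st():
    o=ctrl.get_obs(); R=rot(o).as_matrix()
    print("t",round(o["time_s"],2),"tcp",o["eef_pos"].round(4),"x",R[:,0].round(3),"y",R[:,1].round(3),"q",o["q"].round(3),"F",o["wrist_force"].round(1),"op",round(o["opening"],3)); return o
def plan(target,xdir=None,down=True):
    """tool-frame shift (cm) and ay turn to bring TCP to target with jaw axis xdir (either sense), y down"""
    o=ctrl.get_obs();R=rot(o).as_matrix();d=R.T@(np.array(target)-o["eef_pos"])*100
    print("shift cm",d.round(2))
    if xdir is not None:
        for s in(1,-1):
            x=np.array([*xdir,0.]);x=s*x/np.linalg.norm(x);y=np.array([0,0,-1.]);G=np.c_[x,y,np.cross(x,y)]
            print("rotvec",Ro.from_matrix(R.T@G).as_rotvec().round(3))
E
python3 - <<'E'
from h import *
for n in("scene","top"): vision.camera(n)
for q in("cap_center","pot","pot_mouth","stand","mug_center","coaster_top","glue","partsbox","hull","brush1_center"):
    r={}
    for n in("scene","top"):
        r[n]=pinpoint(n,q)[:5]
        print(q,n,[(np.round(d["xy"],1).tolist(),round(d["p"],2)) for d in r[n]])
    if r["scene"] and r["top"]: print("   tri",tri(r["scene"][0]["xy"],r["top"][0]["xy"]).round(4))
E
```

```text
cap_center scene [([231.9, 179.3], 0.67), ([291.1, 168.7], 0.32)]
cap_center top [([274.3, 207.2], 0.74), ([278.4, 107.1], 0.45)]
   tri [ 0.4726 -0.0739  0.0863]
pot scene [([234.6, 204.7], 0.85), ([349.3, 195.3], 0.31)]
pot top [([270.8, 206.4], 0.64)]
   tri [ 0.4756 -0.0676 -0.0092]
pot_mouth scene []
pot_mouth top [([272.9, 203.6], 0.65)]
stand scene [([349.7, 196.3], 0.86)]
stand top []
mug_center scene [([86.8, 225.0], 0.77), ([156.5, 194.3], 0.75), ([143.4, 156.7], 0.74), ([92.9, 182.8], 0.72)]
mug_center top [([332.1, 277.1], 0.9), ([333.4, 221.4], 0.86), ([384.3, 259.7], 0.85), ([390.6, 206.9], 0.71)]
   tri [ 0.2305 -0.3988 -0.1979]
coaster_top scene [([180.3, 260.9], 0.95)]
coaster_top top [([324.9, 153.4], 0.95), ([153.3, 178.4], 0.72)]
   tri [ 0.639  -0.2463  0.022 ]
glue scene [([289.3, 171.3], 0.54)]
glue top [([205.9, 226.9], 0.48)]
   tri [0.4109 0.1354 0.0056]
partsbox scene [([262.4, 299.5], 0.86)]
partsbox top []
hull scene [([366.2, 267.9], 0.94)]
hull top [([193.5, 111.6], 0.68)]
   tri [ 0.7838  0.1745 -0.0138]
brush1_center scene []
brush1_center top [([191.8, 112.0], 0.22)]
```

```bash
python3 - <<'E'
from h import *
snap("c1.png","top",(225,170,130,80),6)
snap("c2.png","scene",(130,150,130,100),6)
for n in("scene","top"): vision.camera(n)
for q,z in(("cap_center",.083),("pot",0.03),("coaster_top",.003),("mug_center",.0425),("stand",.05)):
    for n in("scene","top"):
        for d in regions_of(n,q)[:4]:
            m=d["mask"];ys,xs=np.nonzero(m)
            print(q,n,round(d["p"],2),np.round(d["rect"],1),m.sum(),(xs.mean().round(2),ys.mean().round(2)),onz(n,(xs.mean(),ys.mean()),z).round(4))
E
```

```text
cap_center scene 0.65 [230.5 181.2  22.2  24.3] 520 (np.float64(229.82), np.float64(182.56)) [ 0.4825 -0.0737  0.083 ]
cap_center top 0.86 [272.1 206.5  21.   22.8] 359 (np.float64(271.0), np.float64(203.78)) [ 0.4802 -0.0726  0.083 ]
pot scene 0.98 [232.8 205.8  39.6  24. ] 742 (np.float64(230.8), np.float64(204.69)) [ 0.5112 -0.0817  0.03  ]
pot top 0.6 [271.5 205.4  31.6  30.6] 432 (np.float64(270.04), np.float64(204.55)) [ 0.4787 -0.0711  0.03  ]
coaster_top scene 0.67 [366.5 162.7   8.6  23.6] 62 (np.float64(366.34), np.float64(161.89)) [0.4483 0.3917 0.003 ]
coaster_top scene 0.62 [181.2 264.5  45.5  43. ] 1332 (np.float64(181.07), np.float64(264.49)) [ 0.6355 -0.2465  0.003 ]
coaster_top top 0.71 [324.6 157.3  31.2  33.3] 896 (np.float64(323.5), np.float64(156.13)) [ 0.6326 -0.2441  0.003 ]
mug_center scene 0.8 [ 86.7 228.5  46.6  48.8] 1582 (np.float64(87.69), np.float64(227.01)) [ 0.4789 -0.4399  0.0425]
mug_center scene 0.7 [ 96.4 183.8  46.   36.9] 1176 (np.float64(93.33), np.float64(180.67)) [ 0.3056 -0.4189  0.0425]
mug_center scene 0.68 [148.4 156.9  34.9  40.8] 899 (np
[... 174 characters left out ...]
  0.0425]
mug_center top 0.95 [384.1 259.   39.4  22.8] 697 (np.float64(384.03), np.float64(259.39)) [ 0.3072 -0.42    0.0425]
mug_center top 0.77 [389.6 205.1  32.   21.6] 678 (np.float64(389.74), np.float64(203.34)) [ 0.4795 -0.4413  0.0425]
mug_center top 0.7 [335.1 218.8  28.4  36. ] 669 (np.float64(334.24), np.float64(221.0)) [ 0.4261 -0.2688  0.0425]
mug_center top 0.66 [333.1 278.6  28.2  39.2] 699 (np.float64(331.92), np.float64(279.67)) [ 0.2462 -0.2588  0.0425]
stand scene 0.47 [261.  300.6  89.3  65.1] 3584 (np.float64(261.57), np.float64(297.72)) [ 0.806  -0.1096  0.05  ]
stand top 0.83 [168.4 177.1  68.9  39.7] 1550 (np.float64(166.86), np.float64(177.33)) [0.5651 0.2486 0.05  ]
```

View pics/c1.png

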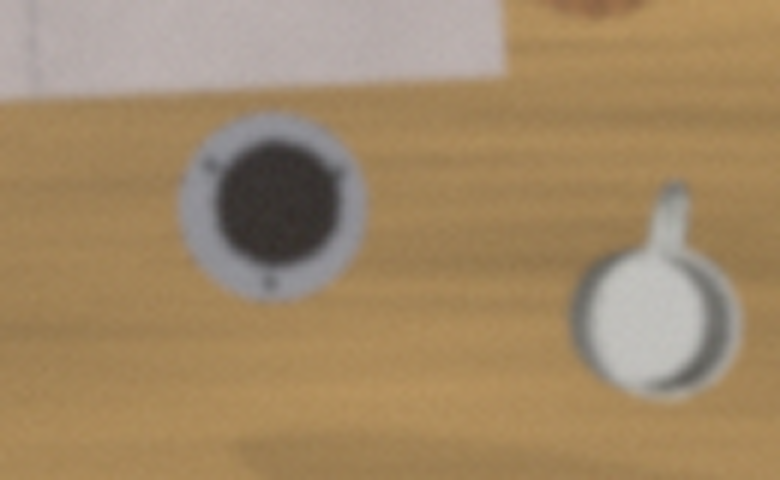

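View pics/c2.png

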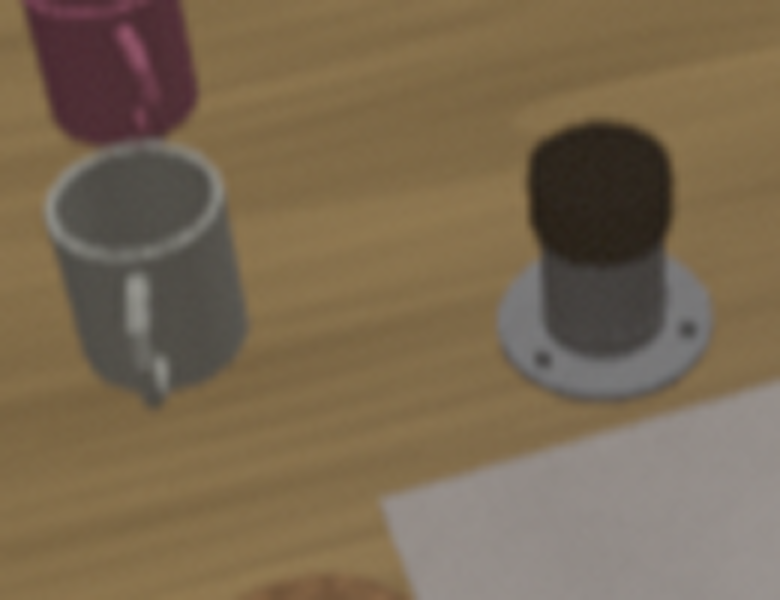

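```bash
python3 - <<'E'
from h import *
print(onz("top",(270.17,204.0),.006),onz("top",(271.0,203.25),.099))
# scene crop measurements: cap top ellipse, flange ellipse
f=lambda u,v:((u+.5)/6-.5+130,(v+.5)/6-.5+150)
# fit by projecting circles
def circ(n,c,r,z):
    a=np.linspace(0,2*np.pi,60);return proj(n,np.c_[c[0]+r*np.cos(a),c[1]+r*np.sin(a),0*a+z])
for n,roi in(("top",(225,170)),("scene",(130,150))):
    im=cv2.imread("pics/c1.png" if n=="top" else "pics/c2.png")
    for c,r,z in(((.479,-.072),.032,.099),((.479,-.072),.05,.006),((.479,-.072),.0285,.006),((.479,-.072),.032,.067)):
        p=circ(n,c,r,z);p=((p-np.array(roi)+.5)*6-.5)
        cv2.polylines(im,[np.round(p).astype(int)],True,(0,255,0),1)
    cv2.imwrite("pics/ov_%s.png"%n,im)
E
```

```text
[ 0.48075485 -0.07212945  0.006     ] [ 0.48150264 -0.0721403   0.099     ]
```

View pics/ov_top.png

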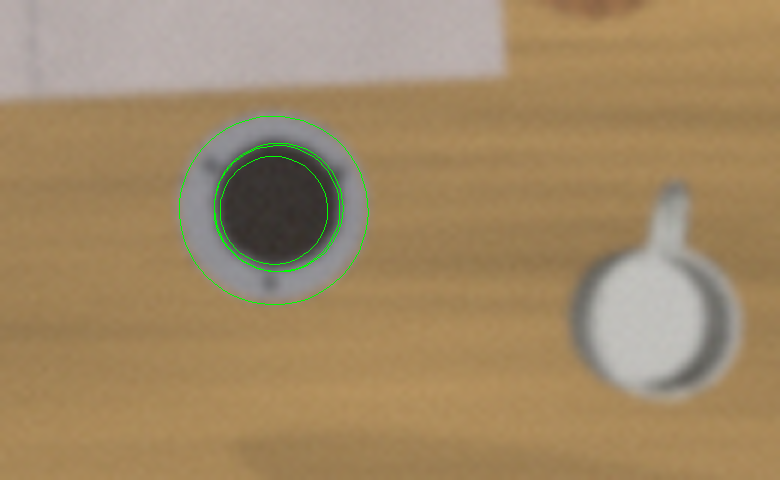

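View pics/ov_scene.png

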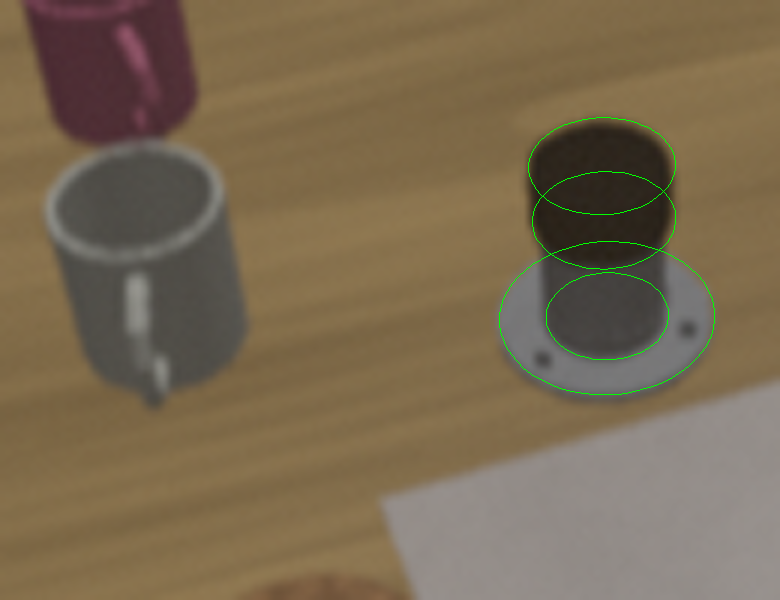

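```bash
python3 - <<'E'
from h import *
st(); plan((.481,-.073,.2),(1,0)); plan((.481,-.073,.2),(0,1))
E
```

```text
t 1.9 tcp [0.196  0.5406 0.2563] x [0.341 0.94  0.   ] y [-0.  0. -1.] q [ 1.017  0.181  1.607  0.     1.354 -0.206] F [-0.1  1.   1.1] op 1.002
shift cm [-47.97   5.63 -47.71]
rotvec [-0.     1.223 -0.   ]
rotvec [-0.    -1.919  0.   ]
shift cm [-47.97   5.63 -47.71]
rotvec [-0.    -0.348  0.   ]
rotvec [-0.     2.794 -0.   ]
```

Emit:
apply_moves(increments=[{"x": -4,"y": 0,"z": -4,"ay": 0.15},{"x": -8,"y": 0,"z": -8,"ay": 0.3},{"x": -12,"y": 0,"z": -12,"ay": 0.45},{"x": -16,"y": 0,"z": -16,"ay": 0.6},{"x": -20,"y": 0,"z": -20,"ay": 0.75},{"x": -24,"y": 0,"z": -24,"ay": 0.9},{"x": -28,"y": 0,"z": -28,"ay": 1.05},{"x": -32,"y": 0,"z": -32,"ay": 1.2},{"x": -36,"y": 0,"z": -36,"ay": 1.35},{"x": -40,"y": 0,"z": -40,"ay": 1.5},{"x": -44,"y": 2,"z": -44,"ay": 1.65},{"x": -48,"y": 4,"z": -47.7,"ay": 1.8}])

```text
invalid input
```

```bash
python3 - <<'E'
from h import *
st(); plan((.481,-.073,.16),(np.cos(-2.35),np.sin(-2.35)))
E
```

```text
t 1.9 tcp [0.196  0.5406 0.2563] x [0.341 0.94  0.   ] y [-0.  0. -1.] q [ 1.017  0.181  1.607  0.     1.354 -0.206] F [-0.1  1.   1.1] op 1.002
shift cm [-47.97   9.63 -47.71]
rotvec [-0.   -2.71  0.  ]
rotvec [-0.     0.431 -0.   ]
```

Emit:
apply_moves(increments=[{"x": -4,"y": 0,"z": -4,"ax": 0,"ay": 0.15,"az": 0,"grip": 0},{"x": -8,"y": 0,"z": -8,"ax": 0,"ay": 0.3,"az": 0,"grip": 0},{"x": -12,"y": 0,"z": -12,"ax": 0,"ay": 0.45,"az": 0,"grip": 0},{"x": -16,"y": 0,"z": -16,"ax": 0,"ay": 0.6,"az": 0,"grip": 0},{"x": -20,"y": 0,"z": -20,"ax": 0,"ay": 0.75,"az": 0,"grip": 0},{"x": -24,"y": 0,"z": -24,"ax": 0,"ay": 0.9,"az": 0,"grip": 0},{"x": -28,"y": 0,"z": -28,"ax": 0,"ay": 1.05,"az": 0,"grip": 0},{"x": -32,"y": 0,"z": -32,"ax": 0,"ay": 1.2,"az": 0,"grip": 0},{"x": -36,"y": 0,"z": -36,"ax": 0,"ay": 1.35,"az": 0,"grip": 0},{"x": -40,"y": 0,"z": -40,"ax": 0,"ay": 1.5,"az": 0,"grip": 0},{"x": -44,"y": 2,"z": -44,"ax": 0,"ay": 1.65,"az": 0,"grip": 0},{"x": -48,"y": 4,"z": -47.7,"ax": 0,"ay": 1.8,"az": 0,"grip": 0}])

```text
time_s: 3.4
eef_pos: [0.4818, -0.0754, 0.2164]
eef_rot: [-0.677, 0.677, -0.202, 0.204]
wrist_force: [0.9, 1.0, 0.5]
opening: 1.0
```

```bash
python3 - <<'E'
from h import *
st(); plan((.481,-.073,.16),(np.cos(-2.35),np.sin(-2.35)))
E
```

```text
t 3.4 tcp [ 0.4818 -0.0754  0.2164] x [ 0.835 -0.55   0.002] y [ 0.002 -0.001 -1.   ] q [-0.399  0.023  1.864  0.     1.253  0.183] F [0.9 1.  0.5] op 1.0
shift cm [-0.2   5.64  0.15]
rotvec [-2.000e-03  1.768e+00  1.000e-03]
rotvec [ 1.000e-03 -1.374e+00  2.000e-03]
```

Emit:
apply_moves(increments=[{"x": 0,"y": 0.5,"z": 0.1,"ax": 0,"ay": 0.18,"az": 0,"grip": 0},{"x": -0.1,"y": 1,"z": 0.1,"ax": 0,"ay": 0.36,"az": 0,"grip": 0},{"x": -0.2,"y": 1.5,"z": 0.15,"ax": 0,"ay": 0.54,"az": 0,"grip": 0},{"x": -0.2,"y": 2,"z": 0.15,"ax": 0,"ay": 0.72,"az": 0,"grip": 0},{"x": -0.2,"y": 2.5,"z": 0.15,"ax": 0,"ay": 0.9,"az": 0,"grip": 0},{"x": -0.2,"y": 3,"z": 0.15,"ax": 0,"ay": 1.08,"az": 0,"grip": 0},{"x": -0.2,"y": 3.5,"z": 0.15,"ax": 0,"ay": 1.26,"az": 0,"grip": 0},{"x": -0.2,"y": 4,"z": 0.15,"ax": 0,"ay": 1.44,"az": 0,"grip": 0},{"x": -0.2,"y": 4.5,"z": 0.15,"ax": 0,"ay": 1.62,"az": 0,"grip": 0},{"x": -0.2,"y": 5,"z": 0.15,"ax": 0,"ay": 1.8,"az": 0,"grip": 0},{"x": -0.2,"y": 5.6,"z": 0.15,"ax": 0,"ay": 2.0,"az": 0,"grip": 0},{"x": -0.2,"y": 5.6,"z": 0.15,"ax": 0,"ay": 2.0,"az": 0,"grip": 0}])

```text
time_s: 4.9
eef_pos: [0.4807, -0.0729, 0.16]
eef_rot: [-0.196, 0.195, -0.679, 0.68]
wrist_force: [0.1, 0.1, -0.1]
opening: 0.998
```

```bash
python3 - <<'E'
from h import *
st(); plan((.481,-.073,.093),(1,0)); snap("a1.png","scene",(130,100,200,140),4)
E
```

```text
t 4.9 tcp [ 0.4807 -0.0729  0.16  ] x [-0.847 -0.531 -0.001] y [ 0.001 -0.    -1.   ] q [-0.395  0.096  1.913  0.     1.132  2.186] F [ 0.1  0.1 -0.1] op 0.998
shift cm [-0.01  6.7   0.02]
rotvec [-1.000e-03 -2.581e+00  1.000e-03]
rotvec [-0.001  0.56  -0.001]
```

View pics/a1.png

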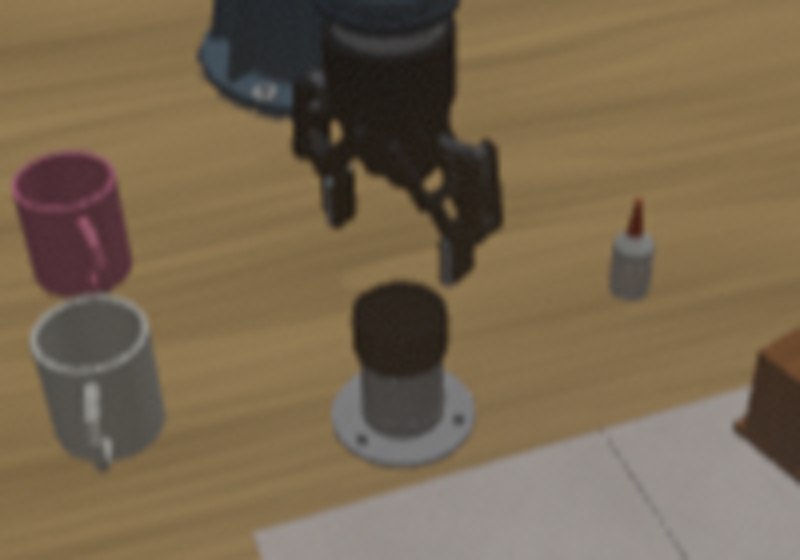

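Emit:
apply_moves(increments=[{"x": 0,"y": 3,"z": 0,"ax": 0,"ay": 0,"az": 0,"grip": 0},{"x": 0,"y": 6.8,"z": 0,"ax": 0,"ay": 0,"az": 0,"grip": 0},{"x": 0,"y": 6.8,"z": 0,"ax": 0,"ay": 0,"az": 0,"grip": 0},{"x": 0,"y": 6.8,"z": 0,"ax": 0,"ay": 0,"az": 0,"grip": 0.35},{"x": 0,"y": 6.8,"z": 0,"ax": 0,"ay": 0,"az": 0,"grip": 0.35},{"x": 0,"y": 6.8,"z": 0,"ax": 0,"ay": 0,"az": 0,"grip": 0.35}])

```text
time_s: 5.7
eef_pos: [0.4825, -0.0736, 0.0945]
eef_rot: [-0.198, 0.195, -0.678, 0.68]
wrist_force: [-2.2, 1.1, 6.9]
opening: 0.736
```

```bash
python3 - <<'E'
from h import *
st();snap("a2.png","scene",(160,120,150,110),5)
E
```

```text
t 5.7 tcp [ 0.4825 -0.0736  0.0945] x [-0.846 -0.533 -0.003] y [ 0.005 -0.002 -1.   ] q [-0.395  0.205  1.948  0.     0.984  2.184] F [-2.2  1.1  6.9] op 0.736
```

View pics/a2.png

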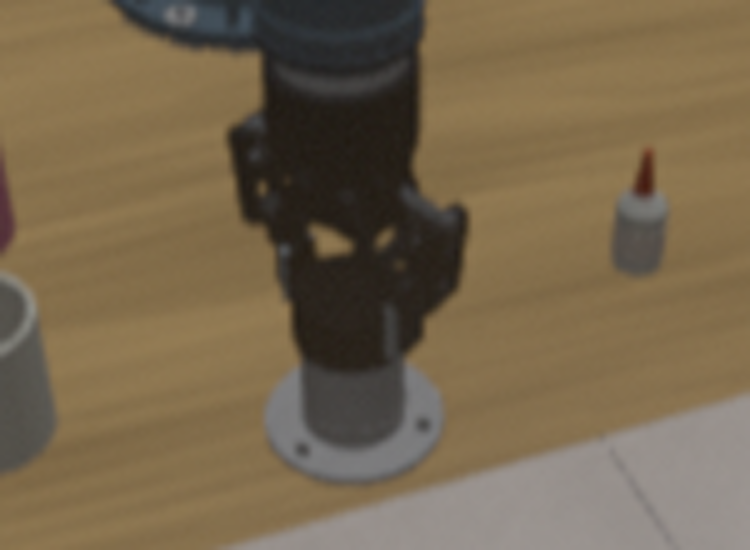

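Emit:
apply_moves(increments=[{"x": 0,"y": -0.02,"z": 0,"ax": 0,"ay": -0.1,"az": 0,"grip": 0.6},{"x": 0,"y": -0.04,"z": 0,"ax": 0,"ay": -0.27,"az": 0,"grip": 0.6},{"x": 0,"y": -0.06,"z": 0,"ax": 0,"ay": -0.44,"az": 0,"grip": 0.6},{"x": 0,"y": -0.08,"z": 0,"ax": 0,"ay": -0.61,"az": 0,"grip": 0.6},{"x": 0,"y": -0.1,"z": 0,"ax": 0,"ay": -0.78,"az": 0,"grip": 0.6},{"x": 0,"y": -0.12,"z": 0,"ax": 0,"ay": -0.95,"az": 0,"grip": 0.6},{"x": 0,"y": -0.14,"z": 0,"ax": 0,"ay": -1.12,"az": 0,"grip": 0.6},{"x": 0,"y": -0.16,"z": 0,"ax": 0,"ay": -1.29,"az": 0,"grip": 0.6},{"x": 0,"y": -0.19,"z": 0,"ax": 0,"ay": -1.46,"az": 0,"grip": 0.6},{"x": 0,"y": -0.21,"z": 0,"ax": 0,"ay": -1.63,"az": 0,"grip": 0.6},{"x": 0,"y": -0.23,"z": 0,"ax": 0,"ay": -1.8,"az": 0,"grip": 0.6},{"x": 0,"y": -0.25,"z": 0,"ax": 0,"ay": -2.0,"az": 0,"grip": 0.6}])

```text
time_s: 7.25
eef_pos: [0.4827, -0.0731, 0.0978]
eef_rot: [0.677, -0.677, 0.202, -0.206]
wrist_force: [0.3, 3.8, -0.8]
opening: 0.738
```

```bash
python3 - <<'E'
from h import *
o=st();print(o["torque"])
E
```

```text
t 7.25 tcp [ 0.4827 -0.0731  0.0978] x [ 0.833 -0.553  0.006] y [ 0.006 -0.001 -1.   ] q [-3.950e-01  1.990e-01  1.946e+00  1.000e-03  9.910e-01  1.900e-01] F [ 0.3  3.8 -0.8] op 0.738
[ 0.61835198  0.0097514  -0.04901584]
```

Emit:
apply_moves(increments=[{"x": 0,"y": 0,"z": 0,"ax": 0,"ay": -0.1,"az": 0,"grip": 0.6},{"x": 0,"y": -0.02,"z": 0,"ax": 0,"ay": -0.27,"az": 0,"grip": 0.6},{"x": 0,"y": -0.04,"z": 0,"ax": 0,"ay": -0.44,"az": 0,"grip": 0.6},{"x": 0,"y": -0.06,"z": 0,"ax": 0,"ay": -0.61,"az": 0,"grip": 0.6},{"x": 0,"y": -0.08,"z": 0,"ax": 0,"ay": -0.78,"az": 0,"grip": 0.6},{"x": 0,"y": -0.1,"z": 0,"ax": 0,"ay": -0.95,"az": 0,"grip": 0.6},{"x": 0,"y": -0.12,"z": 0,"ax": 0,"ay": -1.12,"az": 0,"grip": 0.6},{"x": 0,"y": -0.14,"z": 0,"ax": 0,"ay": -1.29,"az": 0,"grip": 0.6},{"x": 0,"y": -0.16,"z": 0,"ax": 0,"ay": -1.46,"az": 0,"grip": 0.6},{"x": 0,"y": -0.19,"z": 0,"ax": 0,"ay": -1.63,"az": 0,"grip": 0.6},{"x": 0,"y": -0.21,"z": 0,"ax": 0,"ay": -1.8,"az": 0,"grip": 0.6},{"x": 0,"y": -0.24,"z": 0,"ax": 0,"ay": -2.0,"az": 0,"grip": 0.6}])

```text
time_s: 8.75
eef_pos: [0.4816, -0.0724, 0.1003]
eef_rot: [-0.538, 0.54, 0.459, -0.457]
wrist_force: [-2.9, 2.6, -0.8]
opening: 0.735
```

Emit:
apply_moves(increments=[{"x": 0,"y": 0,"z": 0,"ax": 0,"ay": -0.1,"az": 0,"grip": 0.6},{"x": 0,"y": -0.02,"z": 0,"ax": 0,"ay": -0.27,"az": 0,"grip": 0.6},{"x": 0,"y": -0.04,"z": 0,"ax": 0,"ay": -0.4,"az": 0,"grip": 0.6},{"x": 0,"y": -0.04,"z": 0,"ax": 0,"ay": -0.4,"az": 0,"grip": 0.6},{"x": 0,"y": -0.04,"z": 0,"ax": 0,"ay": -0.4,"az": 0,"grip": 0},{"x": 0,"y": -0.04,"z": 0,"ax": 0,"ay": -0.4,"az": 0,"grip": 0},{"x": 0,"y": -0.04,"z": 0,"ax": 0,"ay": -0.4,"az": 0,"grip": 0}])

```text
time_s: 9.62
eef_pos: [0.4821, -0.0726, 0.1012]
eef_rot: [-0.436, 0.439, 0.557, -0.555]
wrist_force: [0.7, -0.5, 0.1]
opening: 1.0
```

```bash
python3 - <<'E'
from h import *
o=st();print(o["torque"])
E
```

```text
t 9.62 tcp [ 0.4821 -0.0726  0.1012] x [-0.235  0.972 -0.002] y [ 0.005 -0.    -1.   ] q [-3.940e-01  1.920e-01  1.946e+00  2.000e-03  9.990e-01 -2.203e+00] F [ 0.7 -0.5  0.1] op 1.0
[0.02069857 0.04547431 0.02927087]
```

Emit:
apply_moves(increments=[{"x": 0,"y": 0,"z": 0,"ax": 0,"ay": 0.18,"az": 0,"grip": 0},{"x": 0,"y": 0,"z": 0,"ax": 0,"ay": 0.36,"az": 0,"grip": 0},{"x": 0,"y": 0,"z": 0,"ax": 0,"ay": 0.54,"az": 0,"grip": 0},{"x": 0,"y": 0,"z": 0,"ax": 0,"ay": 0.72,"az": 0,"grip": 0},{"x": 0,"y": 0,"z": 0,"ax": 0,"ay": 0.9,"az": 0,"grip": 0},{"x": 0,"y": 0,"z": 0,"ax": 0,"ay": 1.08,"az": 0,"grip": 0},{"x": 0,"y": 0,"z": 0,"ax": 0,"ay": 1.26,"az": 0,"grip": 0},{"x": 0,"y": 0,"z": 0,"ax": 0,"ay": 1.44,"az": 0,"grip": 0},{"x": 0,"y": 0,"z": 0,"ax": 0,"ay": 1.62,"az": 0,"grip": 0},{"x": 0,"y": 0,"z": 0,"ax": 0,"ay": 1.8,"az": 0,"grip": 0},{"x": 0,"y": 0,"z": 0,"ax": 0,"ay": 1.95,"az": 0,"grip": 0},{"x": 0,"y": 0,"z": 0,"ax": 0,"ay": 2.0,"az": 0,"grip": 0}])

```text
time_s: 11.12
eef_pos: [0.4823, -0.0727, 0.1014]
eef_rot: [-0.704, 0.704, -0.067, 0.071]
wrist_force: [-0.5, -0.8, 0.3]
opening: 1.006
```

Emit:
apply_moves(increments=[{"x": 0,"y": 0,"z": 0,"ax": 0,"ay": 0.18,"az": 0,"grip": 0},{"x": 0,"y": 0,"z": 0,"ax": 0,"ay": 0.36,"az": 0,"grip": 0},{"x": 0,"y": 0,"z": 0,"ax": 0,"ay": 0.54,"az": 0,"grip": 0},{"x": 0,"y": 0,"z": 0,"ax": 0,"ay": 0.72,"az": 0,"grip": 0},{"x": 0,"y": 0,"z": 0,"ax": 0,"ay": 0.9,"az": 0,"grip": 0},{"x": 0,"y": 0,"z": 0,"ax": 0,"ay": 1.08,"az": 0,"grip": 0},{"x": 0,"y": 0,"z": 0,"ax": 0,"ay": 1.26,"az": 0,"grip": 0},{"x": 0,"y": 0,"z": 0,"ax": 0,"ay": 1.44,"az": 0,"grip": 0},{"x": 0,"y": 0,"z": 0,"ax": 0,"ay": 1.62,"az": 0,"grip": 0},{"x": 0,"y": 0,"z": 0,"ax": 0,"ay": 1.8,"az": 0,"grip": 0},{"x": 0,"y": 0,"z": 0,"ax": 0,"ay": 1.8,"az": 0,"grip": 0}])

```text
time_s: 12.5
eef_pos: [0.4825, -0.0727, 0.1016]
eef_rot: [-0.385, 0.382, -0.593, 0.595]
wrist_force: [0.0, 0.2, -0.5]
opening: 0.999
```

Emit:
apply_moves(increments=[{"x": 0,"y": 0,"z": 0,"ax": 0,"ay": 0,"az": 0,"grip": 0.6},{"x": 0,"y": 0,"z": 0,"ax": 0,"ay": 0,"az": 0,"grip": 0.6},{"x": 0,"y": 0,"z": 0,"ax": 0,"ay": 0,"az": 0,"grip": 0.6}])

```text
time_s: 12.88
eef_pos: [0.4829, -0.0729, 0.1023]
eef_rot: [-0.386, 0.383, -0.592, 0.595]
wrist_force: [-1.9, -0.4, 5.1]
opening: 0.735
```

```bash
python3 - <<'E'
from h import *
o=st();print(o["torque"])
snap("a3.png","scene",(160,120,150,110),5)
E
```

```text
t 12.88 tcp [ 0.4829 -0.0729  0.1023] x [-0.409 -0.913 -0.001] y [ 0.006 -0.001 -1.   ] q [-3.940e-01  1.910e-01  1.944e+00  1.000e-03  1.000e+00  1.597e+00] F [-1.9 -0.4  5.1] op 0.735
[ 0.04771821  0.28370084 -0.03952799]
```

View pics/a3.png

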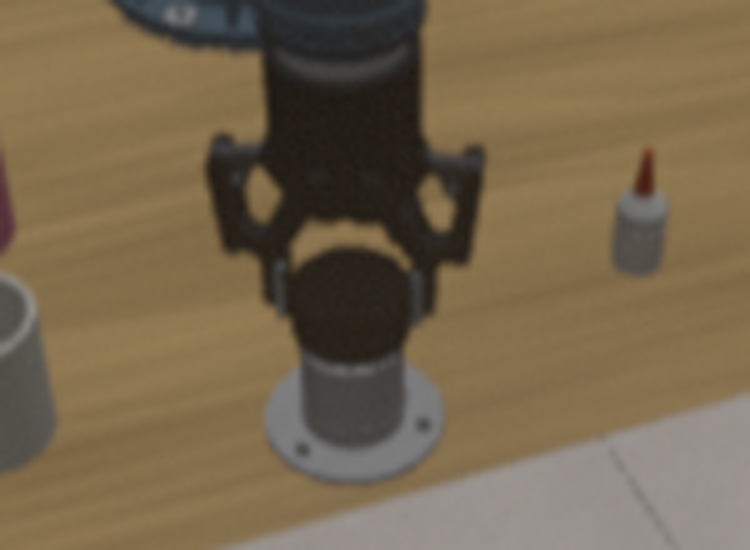

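Emit:
apply_moves(increments=[{"x": 0,"y": 0,"z": 0,"ax": 0,"ay": -0.1,"az": 0,"grip": 0.6},{"x": 0,"y": -0.02,"z": 0,"ax": 0,"ay": -0.27,"az": 0,"grip": 0.6},{"x": 0,"y": -0.04,"z": 0,"ax": 0,"ay": -0.44,"az": 0,"grip": 0.6},{"x": 0,"y": -0.06,"z": 0,"ax": 0,"ay": -0.61,"az": 0,"grip": 0.6},{"x": 0,"y": -0.08,"z": 0,"ax": 0,"ay": -0.78,"az": 0,"grip": 0.6},{"x": 0,"y": -0.1,"z": 0,"ax": 0,"ay": -0.95,"az": 0,"grip": 0.6},{"x": 0,"y": -0.12,"z": 0,"ax": 0,"ay": -1.12,"az": 0,"grip": 0.6},{"x": 0,"y": -0.14,"z": 0,"ax": 0,"ay": -1.29,"az": 0,"grip": 0.6},{"x": 0,"y": -0.16,"z": 0,"ax": 0,"ay": -1.46,"az": 0,"grip": 0.6},{"x": 0,"y": -0.19,"z": 0,"ax": 0,"ay": -1.63,"az": 0,"grip": 0.6},{"x": 0,"y": -0.21,"z": 0,"ax": 0,"ay": -1.8,"az": 0,"grip": 0.6},{"x": 0,"y": -0.24,"z": 0,"ax": 0,"ay": -2.0,"az": 0,"grip": 0.6}])

```text
time_s: 14.42
eef_pos: [0.4825, -0.072, 0.1049]
eef_rot: [0.707, -0.707, -0.003, -0.0]
wrist_force: [-2.9, 3.9, 6.2]
opening: 0.738
```

Emit:
apply_moves(increments=[{"x": 0,"y": 0,"z": 0,"ax": 0,"ay": -0.1,"az": 0,"grip": 0.6},{"x": 0,"y": -0.02,"z": 0,"ax": 0,"ay": -0.27,"az": 0,"grip": 0.6},{"x": 0,"y": -0.04,"z": 0,"ax": 0,"ay": -0.44,"az": 0,"grip": 0.6},{"x": 0,"y": -0.06,"z": 0,"ax": 0,"ay": -0.61,"az": 0,"grip": 0.6},{"x": 0,"y": -0.08,"z": 0,"ax": 0,"ay": -0.78,"az": 0,"grip": 0.6},{"x": 0,"y": -0.1,"z": 0,"ax": 0,"ay": -0.95,"az": 0,"grip": 0.6},{"x": 0,"y": -0.12,"z": 0,"ax": 0,"ay": -1.12,"az": 0,"grip": 0.6},{"x": 0,"y": -0.14,"z": 0,"ax": 0,"ay": -1.29,"az": 0,"grip": 0.6},{"x": 0,"y": -0.16,"z": 0,"ax": 0,"ay": -1.5,"az": 0,"grip": 0.6},{"x": 0,"y": -0.16,"z": 0,"ax": 0,"ay": -1.6,"az": 0,"grip": 0.6}])

```text
time_s: 15.68
eef_pos: [0.4815, -0.072, 0.1069]
eef_rot: [-0.489, 0.49, 0.511, -0.509]
wrist_force: [-6.7, 0.7, 8.7]
opening: 0.735
```

Emit:
apply_moves(increments=[{"x": 0,"y": -0.4,"z": 0,"ax": 0,"ay": 0,"az": 0,"grip": 0.6},{"x": 0,"y": -0.8,"z": 0,"ax": 0,"ay": 0,"az": 0,"grip": 0.6}])

```text
time_s: 15.92
eef_pos: [0.4814, -0.0721, 0.115]
eef_rot: [-0.49, 0.491, 0.51, -0.509]
wrist_force: [-1.1, -0.0, -1.8]
opening: 0.741
```

```bash
python3 - <<'E'
from h import *
o=st();print(o["torque"])
snap("a4.png","scene",(160,120,150,110),5)
E
```

```text
t 15.93 tcp [ 0.4814 -0.0721  0.115 ] x [-0.039  0.999  0.   ] y [ 0.002  0.    -1.   ] q [-3.940e-01  1.680e-01  1.940e+00  2.000e-03  1.032e+00 -2.005e+00] F [-1.1 -0.  -1.8] op 0.741
[-0.09789355  0.13222387  0.02133827]
```

View pics/a4.png

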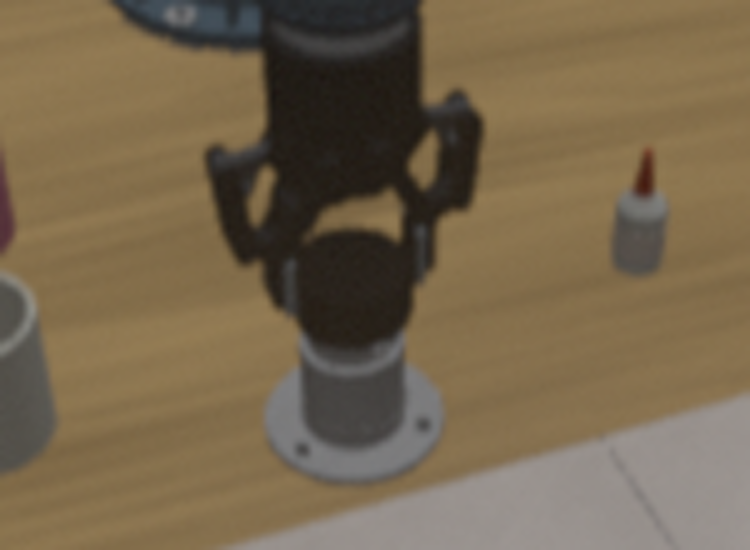

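Emit:
apply_moves(increments=[{"x": 0,"y": -4,"z": 0,"ax": 0,"ay": 0,"az": 0,"grip": 0.6},{"x": 0,"y": -8.5,"z": 0,"ax": 0,"ay": 0,"az": 0,"grip": 0.6},{"x": 0,"y": -8.5,"z": 0,"ax": 0,"ay": 0,"az": 0,"grip": 0.6},{"x": 0,"y": -8.5,"z": 0,"ax": 0,"ay": 0,"az": 0,"grip": 0.6}])

```text
time_s: 16.48
eef_pos: [0.4811, -0.072, 0.2001]
eef_rot: [-0.49, 0.491, 0.51, -0.509]
wrist_force: [-0.1, 0.1, -0.6]
opening: 0.737
```

```bash
python3 - <<'E'
from h import *
o=st();plan((.36,0,.1)),plan((.36,0,.029));snap("a5.png","scene",(130,90,160,120),5)
E
```

```text
t 16.48 tcp [ 0.4811 -0.072   0.2001] x [-0.039  0.999  0.   ] y [ 0.003  0.001 -1.   ] q [-3.940e-01  4.000e-02  1.882e+00  2.000e-03  1.217e+00 -2.004e+00] F [-0.1  0.1 -0.6] op 0.737
shift cm [ 7.66  9.98 11.85]
shift cm [ 7.66 17.08 11.87]
```

View pics/a5.png

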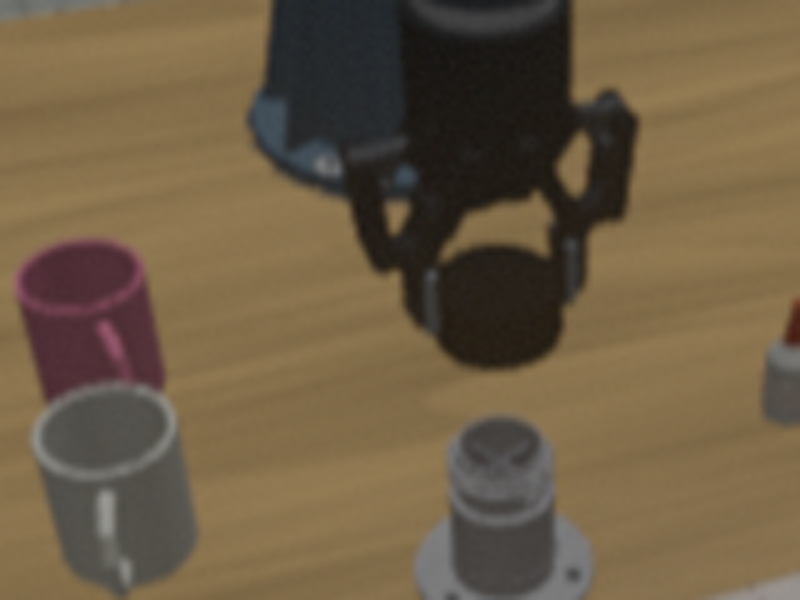

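Emit:
apply_moves(increments=[{"x": 2.5,"y": 0,"z": 4,"ax": 0,"ay": 0,"az": 0,"grip": 0.6},{"x": 5,"y": 2,"z": 8,"ax": 0,"ay": 0,"az": 0,"grip": 0.6},{"x": 7.7,"y": 6,"z": 11.9,"ax": 0,"ay": 0,"az": 0,"grip": 0.6},{"x": 7.7,"y": 10,"z": 11.9,"ax": 0,"ay": 0,"az": 0,"grip": 0.6},{"x": 7.7,"y": 14,"z": 11.9,"ax": 0,"ay": 0,"az": 0,"grip": 0.6},{"x": 7.7,"y": 15.5,"z": 11.9,"ax": 0,"ay": 0,"az": 0,"grip": 0.6},{"x": 7.7,"y": 16.3,"z": 11.9,"ax": 0,"ay": 0,"az": 0,"grip": 0.6},{"x": 7.7,"y": 16.8,"z": 11.9,"ax": 0,"ay": 0,"az": 0,"grip": 0.6},{"x": 7.7,"y": 17.1,"z": 11.9,"ax": 0,"ay": 0,"az": 0,"grip": 0.6},{"x": 7.7,"y": 17.1,"z": 11.9,"ax": 0,"ay": 0,"az": 0,"grip": 0.6}])

```text
time_s: 17.77
eef_pos: [0.3588, 0.0008, 0.0305]
eef_rot: [0.491, -0.489, -0.51, 0.51]
wrist_force: [-18.2, 5.4, 48.4]
opening: 0.74
```

```bash
python3 - <<'E'
from h import *
o=st();snap("a6.png","scene",(150,60,200,150),4)
E
```

```text
t 17.77 tcp [0.3588 0.0008 0.0305] x [-0.04   0.999  0.002] y [-0.002  0.001 -1.   ] q [-3.330e-01  8.600e-02  2.274e+00  1.000e-03  7.830e-01 -1.944e+00] F [-18.2   5.4  48.4] op 0.74
```

View pics/a6.png

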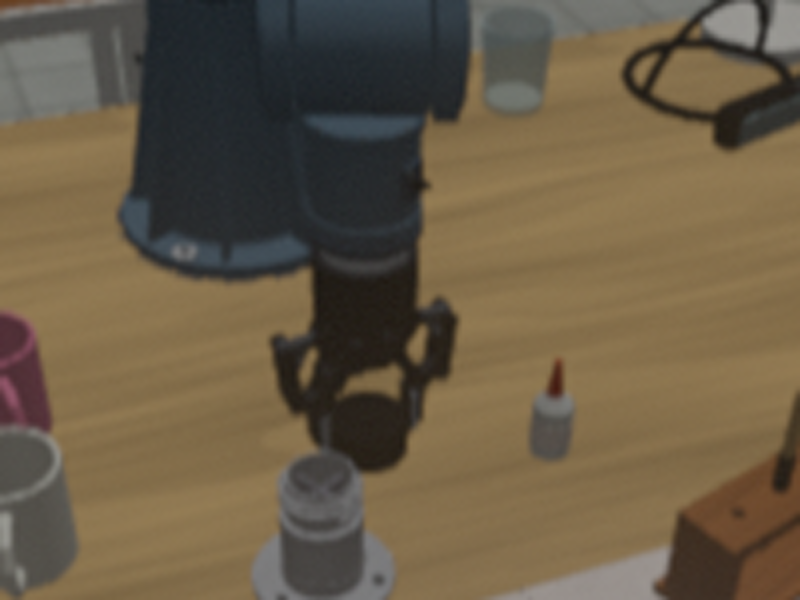

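Emit:
apply_moves(increments=[{"x": 0,"y": 0,"z": 0,"ax": 0,"ay": 0,"az": 0,"grip": 0.6},{"x": 0,"y": 0,"z": 0,"ax": 0,"ay": 0,"az": 0,"grip": 0.6},{"x": 0,"y": 0,"z": 0,"ax": 0,"ay": 0,"az": 0,"grip": 0},{"x": 0,"y": 0,"z": 0,"ax": 0,"ay": 0,"az": 0,"grip": 0},{"x": 0,"y": 0,"z": 0,"ax": 0,"ay": 0,"az": 0,"grip": 0},{"x": 0,"y": -4,"z": 0,"ax": 0,"ay": 0,"az": 0,"grip": 0},{"x": 0,"y": -9,"z": 0,"ax": 0,"ay": 0,"az": 0,"grip": 0},{"x": 0,"y": -15,"z": 0,"ax": 0,"ay": 0,"az": 0,"grip": 0},{"x": 0,"y": -19,"z": 0,"ax": 0,"ay": 0,"az": 0,"grip": 0}])

```text
time_s: 18.95
eef_pos: [0.3596, 0.0004, 0.2233]
eef_rot: [-0.49, 0.49, 0.51, -0.509]
wrist_force: [0.7, -0.8, -0.2]
opening: 1.002
```

```bash
python3 - <<'E'
from h import *
o=st();snap("b1.png","scene",(170,110,160,120),5);
# averaged pictures for the cross and stand
import numpy as np
acc={n:0 for n in P}
for i in range(12):
    acc["top"]=acc["top"]+vision.camera("top").astype(float)/12
    acc["scene"]=acc["scene"]+vision.camera("scene").astype(float)/12
np.savez("avg.npz",**acc)
t=acc["top"]
def w(nm,im,roi,k):
    c,r,a,b=roi; cv2.imwrite("pics/"+nm,cv2.resize(im[r:r+b,c:c+a,::-1],None,fx=k,fy=k,interpolation=cv2.INTER_CUBIC).clip(0,255).astype(np.uint8))
w("b2.png",t,(255,190,32,28),20)
w("b3.png",t,(120,145,100,60),8)
w("b4.png",acc["scene"],(300,130,100,95),6)
w("b5.png",acc["scene"],(205,165,50,50),12)
E
```

```text
t 18.95 tcp [0.3596 0.0004 0.2233] x [-0.04   0.999  0.   ] y [ 0.002  0.    -1.   ] q [-3.330e-01 -3.180e-01  2.144e+00  1.000e-03  1.315e+00 -1.944e+00] F [ 0.7 -0.8 -0.2] op 1.002
```

View pics/b1.png

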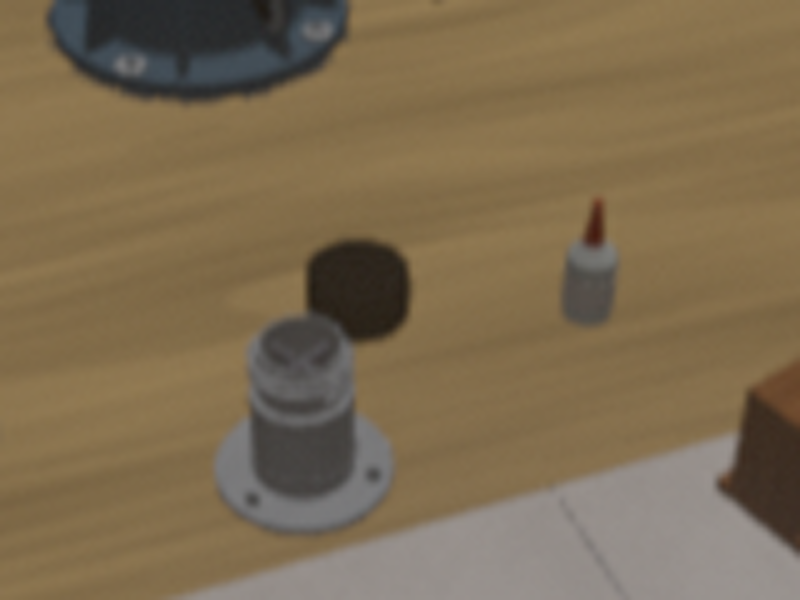

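View pics/b2.png

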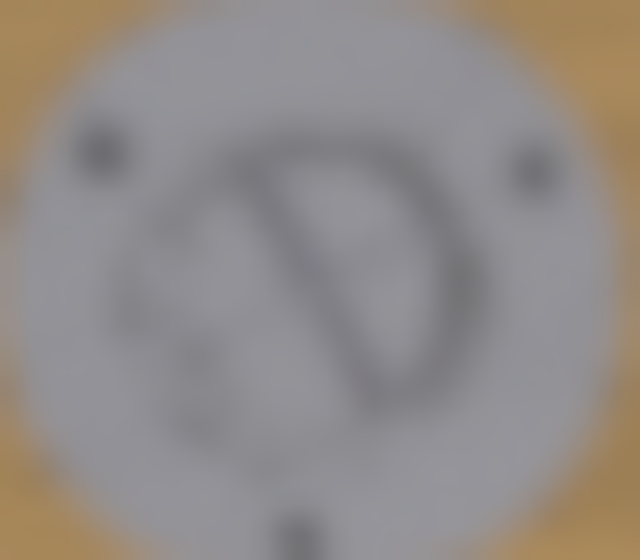

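View pics/b3.png

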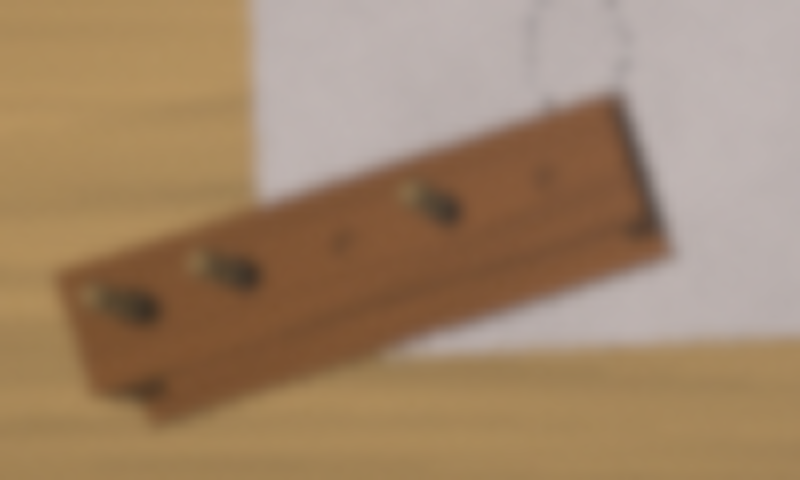

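View pics/b4.png

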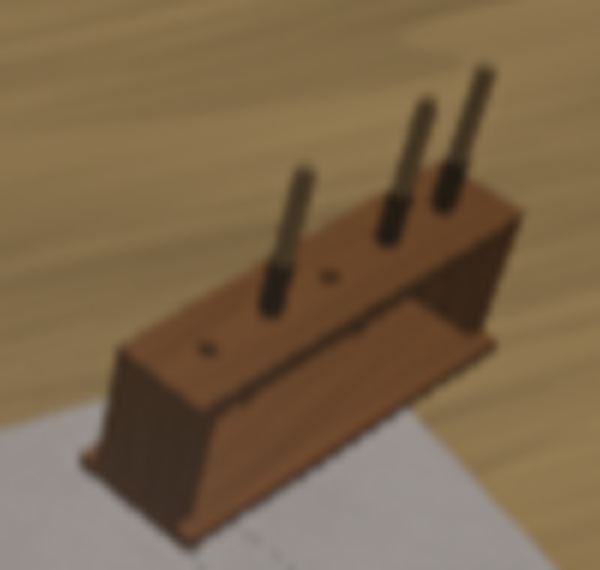

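View pics/b5.png

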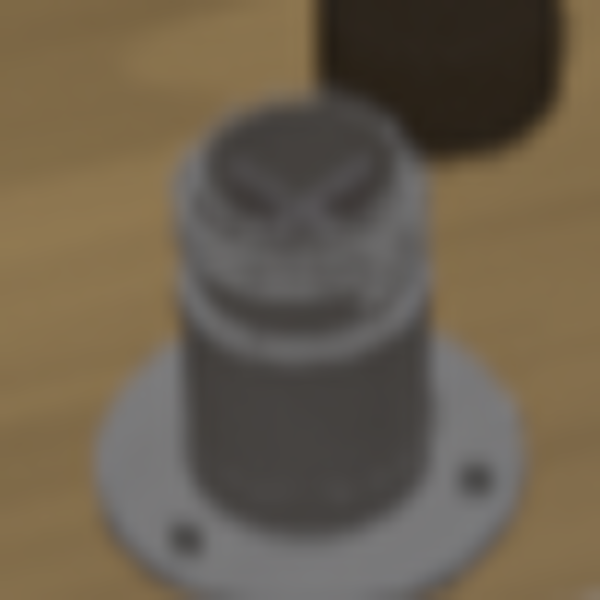

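```bash
python3 - <<'E'
from h import *
a=np.load("avg.npz")
C=np.array([.4818,-.0728]);yw=np.radians(28)
def circ(c,r,z):
    t=np.linspace(0,2*np.pi,60);return np.c_[c[0]+r*np.cos(t),c[1]+r*np.sin(t),0*t+z]
ex=np.array([np.cos(yw),np.sin(yw)]);ey=np.array([-ex[1],ex[0]])
L=[circ(C,.05,.006),circ(C,.0215,.095),circ(C,.024,.095),circ(C,.0285,.064)]
for e in(ex,ey): L.append(np.array([[*(C-e*.0215),.082],[*(C+e*.0215),.082]]))
out=[]
for n,roi,k in(("top",(255,190,32,28),14),("scene",(208,165,46,50),8)):
    c,r,w,h=roi
    im=cv2.resize(a[n][r:r+h,c:c+w,::-1],None,fx=k,fy=k,interpolation=cv2.INTER_CUBIC).clip(0,255).astype(np.uint8)
    im=cv2.convertScaleAbs(im,alpha=1.5,beta=-40)
    raw=im.copy()
    for l in L:
        p=(proj(n,l)-[c,r]+.5)*k-.5
        cv2.polylines(im,[np.round(p).astype(int)],False,(0,255,0),1)
    out.append(im)
H=max(o.shape[0] for o in out)
out=[cv2.copyMakeBorder(o,0,H-o.shape[0],0,0,0) for o in out]
cv2.imwrite("pics/b6.png",cv2.resize(np.hstack(out),None,fx=.95,fy=.95))
E
```

```text
(no output)
```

View pics/b6.png

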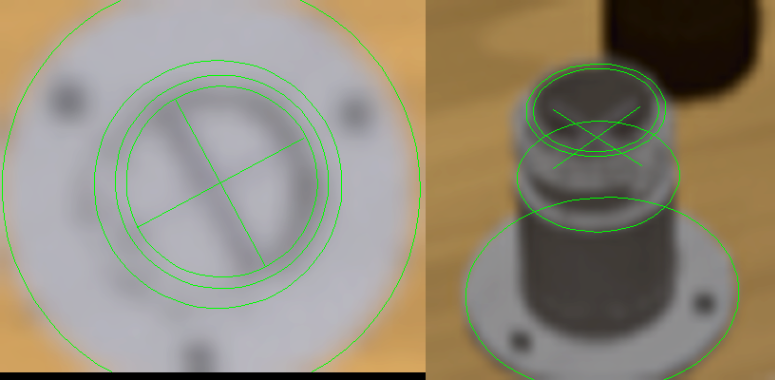

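```bash
python3 - <<'E'
from h import *
T=lambda u,v:((u+.5)/8-.5+120,(v+.5)/8-.5+145)
S=lambda u,v:((u+.5)/6-.5+300,(v+.5)/6-.5+130)
for n,f,pts in(("top",T,((343,240),(543,177))),("scene",S,((330,277),(208,349)))):
    w=[onz(n,f(*p),.084) for p in pts]; d=w[0]-w[1]; print(n,[x.round(4) for x in w],np.linalg.norm(d),np.degrees(np.arctan2(d[1],d[0])))
# brush tops z=.166: scene centers of top
for p in((304,173),(428,102),(486,71)): print("scene top",onz("scene",S(*p),.163).round(4))
for p in((408,189),(200,260),(93,295)): print("top top",onz("top",T(*p),.164).round(4))
E
```

```text
top [array([0.5711, 0.2556, 0.084 ]), array([0.5945, 0.1797, 0.084 ])] 0.07938215037963862 107.10164685812126
scene [array([0.5692, 0.2525, 0.084 ]), array([0.5928, 0.1763, 0.084 ])] 0.07978274770226362 107.25735418182424
scene top [0.5814 0.2128 0.163 ]
scene top [0.5561 0.2905 0.163 ]
scene top [0.5449 0.3282 0.163 ]
top top [0.5829 0.2164 0.164 ]
top top [0.558  0.2909 0.164 ]
top top [0.5457 0.3292 0.164 ]
```

```bash
python3 - <<'E'
from h import *
plan((.582,.2155,.22),(np.cos(.489),np.sin(.489)))
E
```

```text
shift cm [ 20.59   0.06 -23.13]
rotvec [-0.002  1.122  0.   ]
rotvec [ 1.00e-03 -2.02e+00  2.00e-03]
```

Emit:
apply_moves(increments=[{"x": 2.8,"y": -0.5,"z": -3.2,"ax": 0,"ay": 0.14,"az": 0,"grip": 0.5},{"x": 5.6,"y": -0.5,"z": -6.4,"ax": 0,"ay": 0.28,"az": 0,"grip": 0.5},{"x": 8.4,"y": -0.5,"z": -9.6,"ax": 0,"ay": 0.42,"az": 0,"grip": 0.5},{"x": 11.2,"y": -0.5,"z": -12.8,"ax": 0,"ay": 0.56,"az": 0,"grip": 0.5},{"x": 14,"y": -0.5,"z": -16,"ax": 0,"ay": 0.7,"az": 0,"grip": 0.5},{"x": 17,"y": -0.5,"z": -19.2,"ax": 0,"ay": 0.84,"az": 0,"grip": 0.5},{"x": 19,"y": -0.3,"z": -21.5,"ax": 0,"ay": 0.98,"az": 0,"grip": 0.5},{"x": 20.6,"y": 0.1,"z": -23.1,"ax": 0,"ay": 1.12,"az": 0,"grip": 0.5},{"x": 20.6,"y": 0.1,"z": -23.1,"ax": 0,"ay": 1.12,"az": 0,"grip": 0.5},{"x": 20.6,"y": 0.1,"z": -23.1,"ax": 0,"ay": 1.12,"az": 0,"grip": 0.5}])

```text
time_s: 21.45
eef_pos: [0.5811, 0.2152, 0.2192]
eef_rot: [0.686, -0.685, -0.172, 0.173]
wrist_force: [-0.3, 0.4, 0.2]
opening: 0.504
```

```bash
python3 - <<'E'
from h import *
st();plan((.582,.2155,.163),(np.cos(.489),np.sin(.489)));snap("d1.png","scene",(290,80,160,120),5)
E
```

```text
t 21.45 tcp [0.5811 0.2152 0.2192] x [ 0.881  0.473 -0.002] y [-0.002  0.001 -1.   ] q [ 1.630e-01  3.130e-01  1.523e+00  1.000e-03  1.308e+00 -3.310e-01] F [-0.3  0.4  0.2] op 0.504
shift cm [ 0.11  5.62 -0.02]
rotvec [-0.002  0.004 -0.002]
rotvec [-3.000e-03 -3.137e+00  3.000e-03]
```

View pics/d1.png

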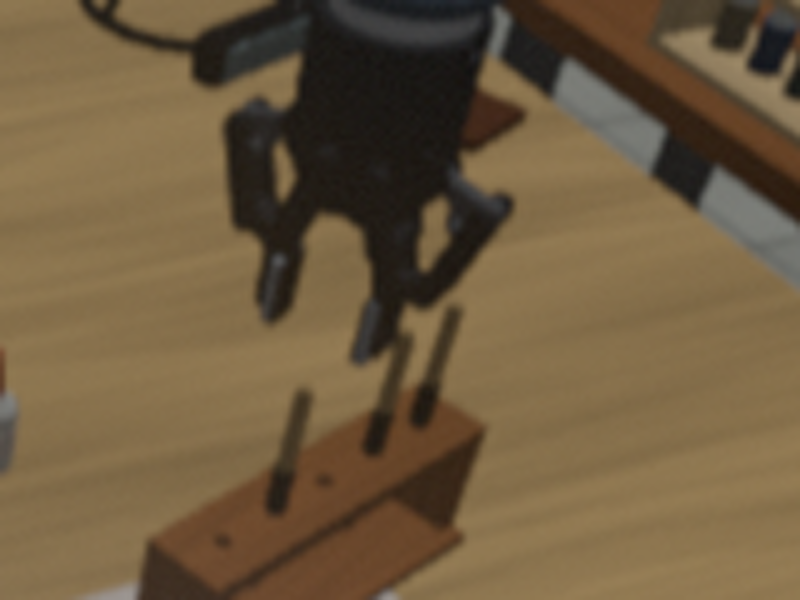

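Emit:
apply_moves(increments=[{"x": 0.1,"y": 3,"z": 0,"ax": 0,"ay": 0,"az": 0,"grip": 0.5},{"x": 0.1,"y": 5.8,"z": 0,"ax": 0,"ay": 0,"az": 0,"grip": 0.5},{"x": 0.1,"y": 5.8,"z": 0,"ax": 0,"ay": 0,"az": 0,"grip": 0.5},{"x": 0.1,"y": 5.8,"z": 0,"ax": 0,"ay": 0,"az": 0,"grip": 1},{"x": 0.1,"y": 5.8,"z": 0,"ax": 0,"ay": 0,"az": 0,"grip": 1},{"x": 0.1,"y": 5.8,"z": 0,"ax": 0,"ay": 0,"az": 0,"grip": 1},{"x": 0.1,"y": 5.8,"z": 0,"ax": 0,"ay": 0,"az": 0,"grip": 1}])

```text
time_s: 22.38
eef_pos: [0.5829, 0.2156, 0.1634]
eef_rot: [0.686, -0.685, -0.173, 0.172]
wrist_force: [-0.8, -0.8, 6.5]
opening: 0.09
```

```bash
python3 - <<'E'
from h import *
st();snap("d2.png","scene",(290,80,160,120),5);snap("d2t.png","top",(120,130,110,75),7)
E
```

```text
t 22.38 tcp [0.5829 0.2156 0.1634] x [0.881 0.473 0.002] y [ 0.001  0.001 -1.   ] q [ 1.630e-01  3.740e-01  1.563e+00  1.000e-03  1.204e+00 -3.300e-01] F [-0.8 -0.8  6.5] op 0.09
```

View pics/d2.png

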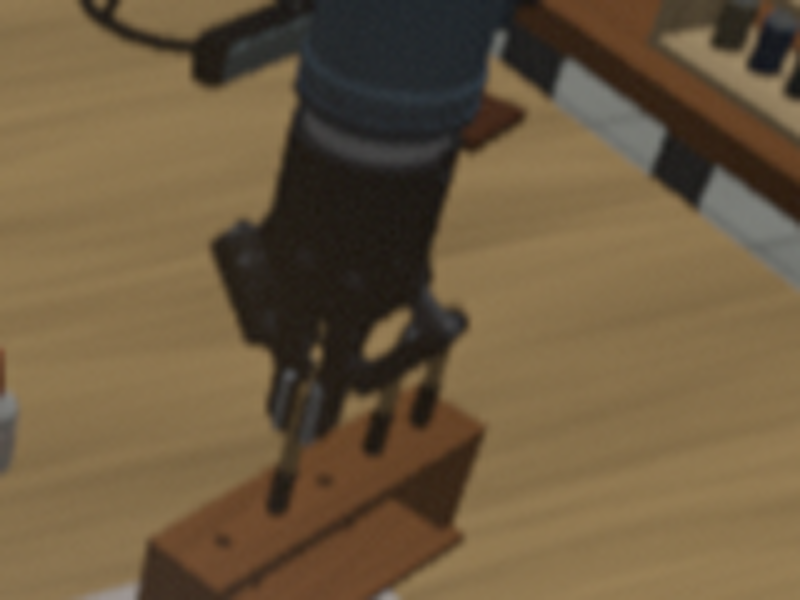

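Emit:
apply_moves(increments=[{"x": 0,"y": -3,"z": 0,"ax": 0,"ay": 0,"az": 0,"grip": 1},{"x": 0,"y": -7,"z": 0,"ax": 0,"ay": 0,"az": 0,"grip": 1},{"x": 0,"y": -11.5,"z": 0,"ax": 0,"ay": 0,"az": 0,"grip": 1},{"x": 0,"y": -11.5,"z": 0,"ax": 0,"ay": 0,"az": 0,"grip": 1},{"x": 0,"y": -11.5,"z": 0,"ax": 0,"ay": 0,"az": 0,"grip": 1}])

```text
time_s: 23.1
eef_pos: [0.5825, 0.2155, 0.2781]
eef_rot: [0.686, -0.685, -0.173, 0.172]
wrist_force: [0.5, -0.2, 0.1]
opening: 0.096
```

```bash
python3 - <<'E'
from h import *
o=st();snap("d3.png","scene",(290,50,160,120),5)
plan((.4859,-.06,.275),(np.cos(.489),np.sin(.489)))
im=cv2.imread("pics/d3.png");R=rot(o).as_matrix()
# expected brush axis if on tool axis: top at TCP+2.6mm.. 
t=o["eef_pos"];
for off,col in((0,(0,255,0)),):
    p=[t+np.array([0,0,.0026]),t+np.array([0,0,.0026-.052]),t+np.array([0,0,.0026-.082]),t+np.array([0,0,.0026-.14])]
    q=(proj("scene",np.array(p))-[290,50]+.5)*5-.5
    cv2.polylines(im,[np.round(q).astype(int)],False,col,1)
    for a in q: cv2.circle(im,tuple(int(v) for v in a.round()),3,(0,0,255),-1)
cv2.imwrite("pics/d3o.png",im)
E
```

```text
t 23.1 tcp [0.5825 0.2155 0.2781] x [0.881 0.473 0.001] y [ 0.001  0.001 -1.   ] q [ 1.630e-01  2.640e-01  1.462e+00  1.000e-03  1.414e+00 -3.300e-01] F [ 0.5 -0.2  0.1] op 0.096
shift cm [-21.51   0.2  -19.72]
rotvec [-0.001  0.004 -0.   ]
rotvec [-0.000e+00 -3.138e+00  2.000e-03]
```

View pics/d3o.png

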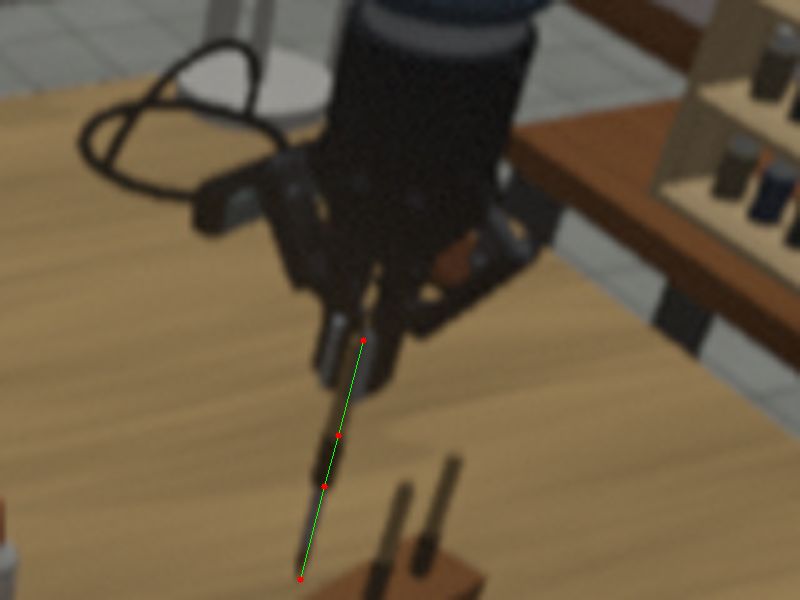

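Emit:
apply_moves(increments=[{"x": -3,"y": 0,"z": -2.75,"ax": 0,"ay": 0,"az": 0,"grip": 1},{"x": -7,"y": 0,"z": -6.4,"ax": 0,"ay": 0,"az": 0,"grip": 1},{"x": -11,"y": 0,"z": -10.1,"ax": 0,"ay": 0,"az": 0,"grip": 1},{"x": -15,"y": 0,"z": -13.75,"ax": 0,"ay": 0,"az": 0,"grip": 1},{"x": -18.5,"y": 0,"z": -17,"ax": 0,"ay": 0,"az": 0,"grip": 1},{"x": -20.7,"y": 0.2,"z": -19,"ax": 0,"ay": 0,"az": 0,"grip": 1},{"x": -21.5,"y": 0.2,"z": -19.7,"ax": 0,"ay": 0,"az": 0,"grip": 1},{"x": -21.5,"y": 0.2,"z": -19.7,"ax": 0,"ay": 0,"az": 0,"grip": 1},{"x": -21.5,"y": 0.2,"z": -19.7,"ax": 0,"ay": 0,"az": 0,"grip": 1}])

```text
time_s: 24.28
eef_pos: [0.486, -0.0589, 0.2747]
eef_rot: [0.686, -0.685, -0.172, 0.173]
wrist_force: [0.6, 0.5, 0.4]
opening: 0.095
```

```bash
python3 - <<'E'
from h import *
o=st();snap("d4.png","scene",(190,90,100,120),5);
plan((.4859,-.06,.169),(np.cos(.489),np.sin(.489)))
im=cv2.imread("pics/d4.png")
q=(proj("scene",np.array([[.4859,-.06,.082],[.4859,-.06,.15],[.4820,-.0728,.095]]))-[190,90]+.5)*5-.5
for a in q: cv2.circle(im,tuple(int(v) for v in a.round()),3,(0,0,255),-1)
cv2.imwrite("pics/d4.png",im)
E
```

```text
t 24.27 tcp [ 0.486  -0.0589  0.2747] x [ 0.881  0.474 -0.   ] y [-0.001  0.002 -1.   ] q [-3.640e-01 -2.900e-02  1.793e+00  1.000e-03  1.379e+00 -8.580e-01] F [0.6 0.5 0.4] op 0.095
shift cm [-0.07 10.58 -0.12]
rotvec [-0.002  0.005 -0.   ]
rotvec [-1.000e-03 -3.137e+00  3.000e-03]
```

View pics/d4.png

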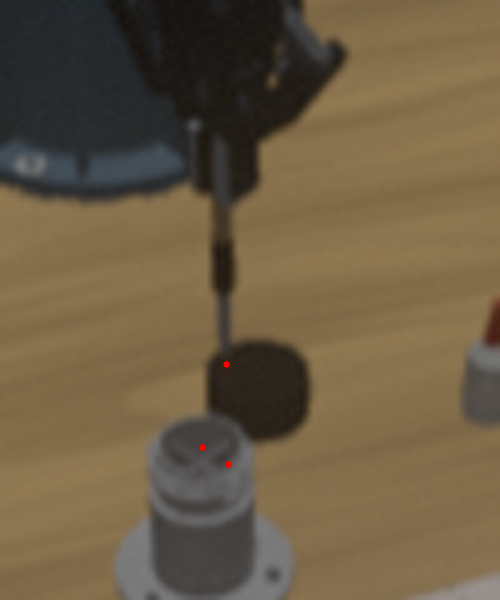

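Emit:
apply_moves(increments=[{"x": 0,"y": 2.5,"z": -0.1,"ax": 0,"ay": 0,"az": 0,"grip": 1},{"x": -0.1,"y": 4,"z": -0.1,"ax": 0,"ay": 0,"az": 0,"grip": 1},{"x": -0.1,"y": 5,"z": -0.1,"ax": 0,"ay": 0,"az": 0,"grip": 1},{"x": -0.1,"y": 6,"z": -0.1,"ax": 0,"ay": 0,"az": 0,"grip": 1},{"x": -0.1,"y": 7,"z": -0.1,"ax": 0,"ay": 0,"az": 0,"grip": 1}])

```text
time_s: 24.95
eef_pos: [0.4859, -0.0601, 0.2045]
eef_rot: [0.686, -0.685, -0.173, 0.173]
wrist_force: [-0.1, 0.1, -1.1]
opening: 0.093
```

```bash
python3 - <<'E'
from h import *
o=st();snap("d5.png","scene",(190,90,100,120),5)
E
```

```text
t 24.95 tcp [ 0.4859 -0.0601  0.2045] x [0.88  0.474 0.   ] y [-0.001  0.001 -1.   ] q [-3.670e-01  4.400e-02  1.868e+00  1.000e-03  1.231e+00 -8.610e-01] F [-0.1  0.1 -1.1] op 0.093
```

View pics/d5.png

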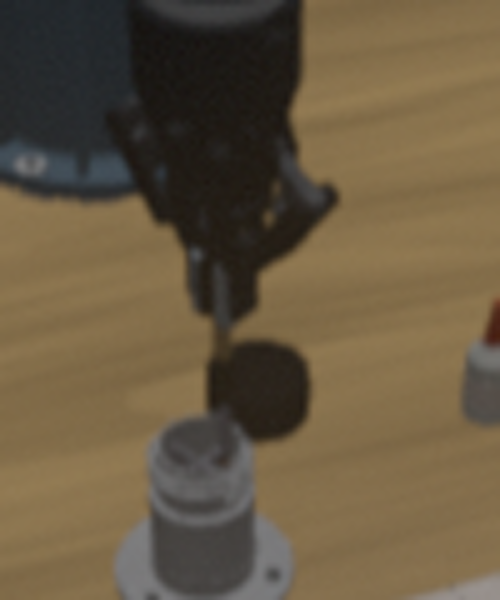

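Emit:
apply_moves(increments=[{"x": 0,"y": 1,"z": 0,"ax": 0,"ay": 0,"az": 0,"grip": 1},{"x": 0,"y": 2,"z": 0,"ax": 0,"ay": 0,"az": 0,"grip": 1},{"x": 0,"y": 3,"z": 0,"ax": 0,"ay": 0,"az": 0,"grip": 1},{"x": 0,"y": 4,"z": 0,"ax": 0,"ay": 0,"az": 0,"grip": 1},{"x": 0,"y": 4.8,"z": 0,"ax": 0,"ay": 0,"az": 0,"grip": 1},{"x": 0,"y": 4.8,"z": 0,"ax": 0,"ay": 0,"az": 0,"grip": 1}])

```text
time_s: 25.75
eef_pos: [0.4844, -0.0596, 0.1543]
eef_rot: [0.687, -0.684, -0.172, 0.174]
wrist_force: [-0.4, -0.5, -0.3]
opening: 0.09
```

Emit:
apply_moves(increments=[{"x": 0,"y": 0,"z": 0,"ax": 0,"ay": 0,"az": 0,"grip": 0.65},{"x": 0,"y": 0,"z": 0,"ax": 0,"ay": 0,"az": 0,"grip": 0.65},{"x": 0,"y": 0,"z": 0,"ax": 0,"ay": 0,"az": 0,"grip": 0.65},{"x": 0,"y": -3,"z": 0,"ax": 0,"ay": 0,"az": 0,"grip": 0.65},{"x": 0,"y": -7,"z": 0,"ax": 0,"ay": 0,"az": 0,"grip": 0.65},{"x": 0,"y": -8,"z": 0,"ax": 0,"ay": 0,"az": 0,"grip": 0.5}])

```text
time_s: 26.5
eef_pos: [0.4863, -0.0603, 0.2373]
eef_rot: [0.686, -0.686, -0.173, 0.173]
wrist_force: [0.0, -0.5, -0.4]
opening: 0.5
```

```bash
python3 - <<'E'
from h import *
o=st();snap("d6.png","scene",(190,90,100,120),5)
plan((.5578,.2917,.23),(np.cos(.489),np.sin(.489)))
E
```

```text
t 26.5 tcp [ 0.4863 -0.0603  0.2373] x [0.88  0.474 0.001] y [ 0.001  0.001 -1.   ] q [-3.670e-01  6.000e-03  1.836e+00  1.000e-03  1.299e+00 -8.610e-01] F [ 0.  -0.5 -0.4] op 0.5
shift cm [23.    0.75 27.59]
rotvec [-0.001  0.005  0.001]
rotvec [ 1.000e-03 -3.137e+00  1.000e-03]
```

View pics/d6.png

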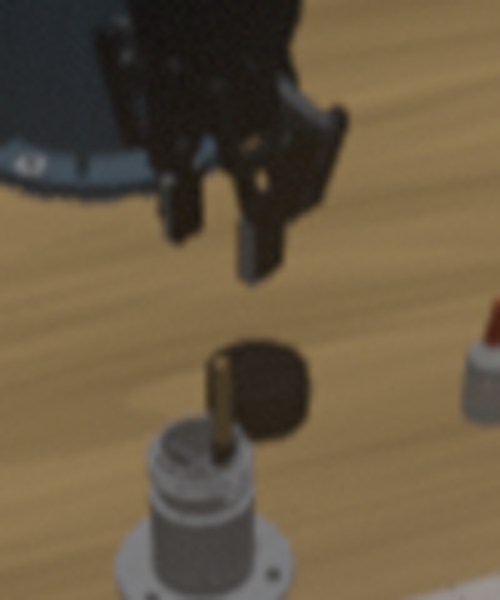

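Emit:
apply_moves(increments=[{"x": 2.5,"y": 0,"z": 3,"ax": 0,"ay": 0,"az": 0,"grip": 0.5},{"x": 5.8,"y": 0,"z": 7,"ax": 0,"ay": 0,"az": 0,"grip": 0.5},{"x": 9.2,"y": 0,"z": 11,"ax": 0,"ay": 0,"az": 0,"grip": 0.5},{"x": 12.5,"y": 0,"z": 15,"ax": 0,"ay": 0,"az": 0,"grip": 0.5},{"x": 15.8,"y": 0.4,"z": 19,"ax": 0,"ay": 0,"az": 0,"grip": 0.5},{"x": 19.2,"y": 0.8,"z": 23,"ax": 0,"ay": 0,"az": 0,"grip": 0.5},{"x": 21.5,"y": 0.8,"z": 26,"ax": 0,"ay": 0,"az": 0,"grip": 0.5},{"x": 23,"y": 0.8,"z": 27.6,"ax": 0,"ay": 0,"az": 0,"grip": 0.5},{"x": 23,"y": 0.8,"z": 27.6,"ax": 0,"ay": 0,"az": 0,"grip": 0.5},{"x": 23,"y": 0.8,"z": 27.6,"ax": 0,"ay": 0,"az": 0,"grip": 0.5}])

```text
time_s: 27.8
eef_pos: [0.5572, 0.291, 0.2283]
eef_rot: [0.686, -0.686, -0.172, 0.173]
wrist_force: [0.0, 0.8, -0.6]
opening: 0.498
```

```bash
python3 - <<'E'
from h import *
o=st();snap("e1.png","scene",(300,50,160,120),5)
plan((.5578,.2917,.163),(np.cos(.489),np.sin(.489)))
E
```

```text
t 27.8 tcp [0.5572 0.291  0.2283] x [ 0.881  0.474 -0.001] y [-0.001 -0.    -1.   ] q [ 0.293  0.323  1.491  0.     1.329 -0.201] F [ 0.   0.8 -0.6] op 0.498
shift cm [0.09 6.57 0.06]
rotvec [-0.001  0.004 -0.001]
rotvec [-1.000e-03 -3.137e+00  1.000e-03]
```

View pics/e1.png

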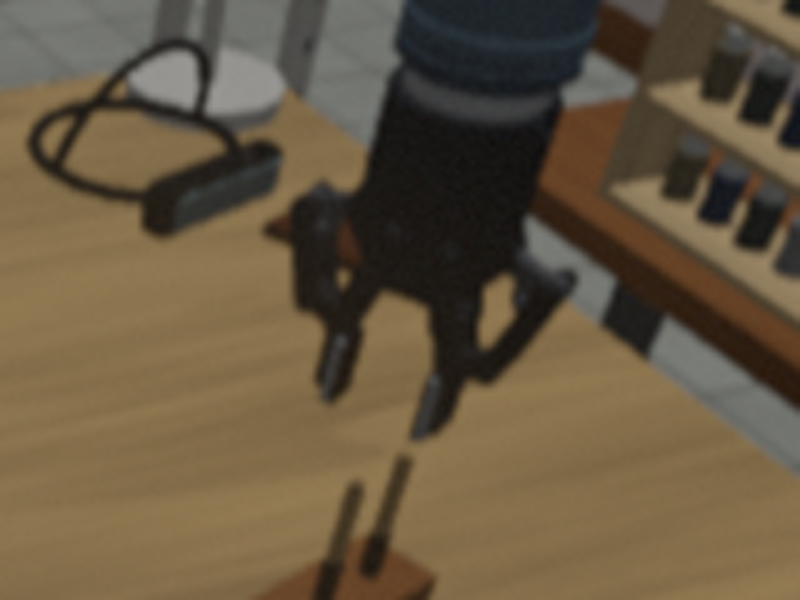

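Emit:
apply_moves(increments=[{"x": 0.1,"y": 3,"z": 0.1,"ax": 0,"ay": 0,"az": 0,"grip": 0.5},{"x": 0.1,"y": 6.7,"z": 0.1,"ax": 0,"ay": 0,"az": 0,"grip": 0.5},{"x": 0.1,"y": 6.7,"z": 0.1,"ax": 0,"ay": 0,"az": 0,"grip": 0.5},{"x": 0.1,"y": 6.7,"z": 0.1,"ax": 0,"ay": 0,"az": 0,"grip": 1},{"x": 0.1,"y": 6.7,"z": 0.1,"ax": 0,"ay": 0,"az": 0,"grip": 1},{"x": 0.1,"y": 6.7,"z": 0.1,"ax": 0,"ay": 0,"az": 0,"grip": 1},{"x": 0.1,"y": 6.7,"z": 0.1,"ax": 0,"ay": 0,"az": 0,"grip": 1}])

```text
time_s: 28.72
eef_pos: [0.5589, 0.2924, 0.1639]
eef_rot: [0.686, -0.686, -0.174, 0.172]
wrist_force: [-0.7, -0.7, 6.3]
opening: 0.089
```

```bash
python3 - <<'E'
from h import *
o=st();snap("e2.png","scene",(300,50,160,120),5)
E
```

```text
t 28.73 tcp [0.5589 0.2924 0.1639] x [0.881 0.474 0.003] y [ 0.002  0.001 -1.   ] q [ 0.294  0.391  1.538  0.     1.209 -0.199] F [-0.7 -0.7  6.3] op 0.089
```

Emit:
apply_moves(increments=[{"x": 0,"y": -3,"z": 0,"ax": 0,"ay": 0,"az": 0,"grip": 1},{"x": 0,"y": -7,"z": 0,"ax": 0,"ay": 0,"az": 0,"grip": 1},{"x": 0,"y": -11.3,"z": 0,"ax": 0,"ay": 0,"az": 0,"grip": 1},{"x": 0,"y": -11.3,"z": 0,"ax": 0,"ay": 0,"az": 0,"grip": 1},{"x": 0,"y": -11.3,"z": 0,"ax": 0,"ay": 0,"az": 0,"grip": 1}])

```text
time_s: 29.4
eef_pos: [0.5583, 0.2922, 0.2765]
eef_rot: [0.686, -0.686, -0.173, 0.172]
wrist_force: [-0.7, -0.3, -1.3]
opening: 0.09
```

```bash
python3 - <<'E'
from h import *
o=st();snap("e3.png","scene",(300,50,160,120),5)
plan((.4948,-.0767,.275),(np.cos(.489),np.sin(.489)))
E
```

```text
t 29.4 tcp [0.5583 0.2922 0.2765] x [0.881 0.474 0.002] y [ 0.002  0.001 -1.   ] q [ 0.294  0.285  1.44   0.     1.414 -0.199] F [-0.7 -0.3 -1.3] op 0.09
shift cm [-23.03   0.05 -29.49]
rotvec [0.    0.004 0.   ]
rotvec [ 1.000e-03 -3.137e+00 -0.000e+00]
```

View pics/e3.png

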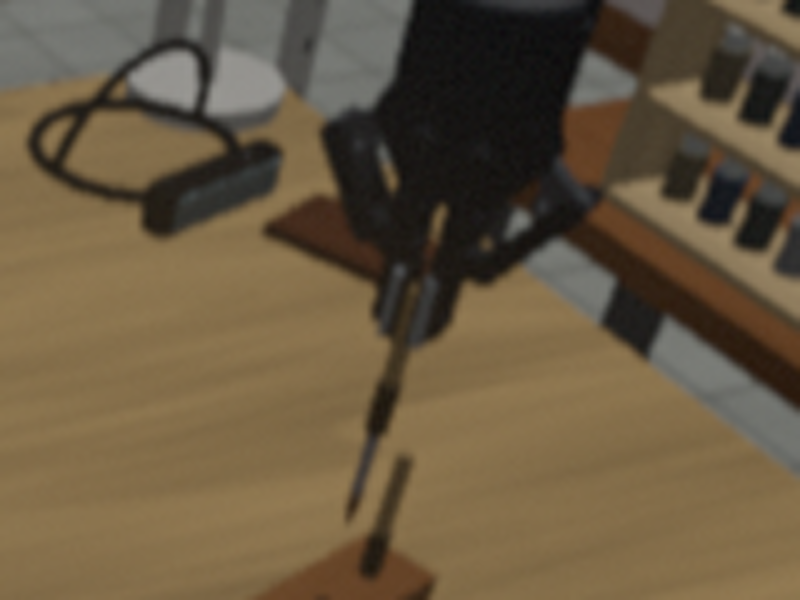

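Emit:
apply_moves(increments=[{"x": -2.5,"y": -1,"z": -3.2,"ax": 0,"ay": 0,"az": 0,"grip": 1},{"x": -5.6,"y": -2,"z": -7.2,"ax": 0,"ay": 0,"az": 0,"grip": 1},{"x": -8.7,"y": -2.5,"z": -11.2,"ax": 0,"ay": 0,"az": 0,"grip": 1},{"x": -11.8,"y": -2.5,"z": -15.2,"ax": 0,"ay": 0,"az": 0,"grip": 1},{"x": -15,"y": -2.5,"z": -19.2,"ax": 0,"ay": 0,"az": 0,"grip": 1},{"x": -18.1,"y": -2.5,"z": -23.2,"ax": 0,"ay": 0,"az": 0,"grip": 1},{"x": -21.2,"y": -2.5,"z": -27.2,"ax": 0,"ay": 0,"az": 0,"grip": 1},{"x": -23,"y": -2.5,"z": -29.5,"ax": 0,"ay": 0,"az": 0,"grip": 1},{"x": -23,"y": -2.5,"z": -29.5,"ax": 0,"ay": 0,"az": 0,"grip": 1},{"x": -23,"y": -2.5,"z": -29.5,"ax": 0,"ay": 0,"az": 0,"grip": 1}])

```text
time_s: 30.7
eef_pos: [0.4947, -0.0759, 0.2995]
eef_rot: [0.686, -0.685, -0.172, 0.173]
wrist_force: [-0.8, -0.5, 0.0]
opening: 0.09
```

```bash
python3 - <<'E'
from h import *
o=st();plan((.4948,-.0767,.22),(np.cos(.489),np.sin(.489)))
E
```

```text
t 30.7 tcp [ 0.4947 -0.0759  0.2995] x [ 0.881  0.474 -0.   ] y [-0.001  0.001 -1.   ] q [-3.900e-01 -2.300e-02  1.737e+00  1.000e-03  1.429e+00 -8.840e-01] F [-0.8 -0.5  0. ] op 0.09
shift cm [-0.03  7.95 -0.09]
rotvec [-0.002  0.004 -0.   ]
rotvec [-1.000e-03 -3.137e+00  3.000e-03]
```

Emit:
apply_moves(increments=[{"x": 0,"y": 2.5,"z": -0.1,"ax": 0,"ay": 0,"az": 0,"grip": 1},{"x": 0,"y": 5,"z": -0.1,"ax": 0,"ay": 0,"az": 0,"grip": 1},{"x": 0,"y": 7,"z": -0.1,"ax": 0,"ay": 0,"az": 0,"grip": 1},{"x": 0,"y": 8,"z": -0.1,"ax": 0,"ay": 0,"az": 0,"grip": 1},{"x": 0,"y": 9,"z": -0.1,"ax": 0,"ay": 0,"az": 0,"grip": 1}])

```text
time_s: 31.32
eef_pos: [0.4954, -0.076, 0.2092]
eef_rot: [0.686, -0.685, -0.173, 0.173]
wrist_force: [0.3, -0.1, -0.1]
opening: 0.092
```

```bash
python3 - <<'E'
from h import *
o=st();snap("e5.png","scene",(190,90,100,120),5)
E
```

```text
t 31.32 tcp [ 0.4954 -0.076   0.2092] x [ 0.88   0.475 -0.   ] y [-0.001  0.001 -1.   ] q [-3.900e-01  6.500e-02  1.836e+00  1.000e-03  1.242e+00 -8.850e-01] F [ 0.3 -0.1 -0.1] op 0.092
```

View pics/e5.png

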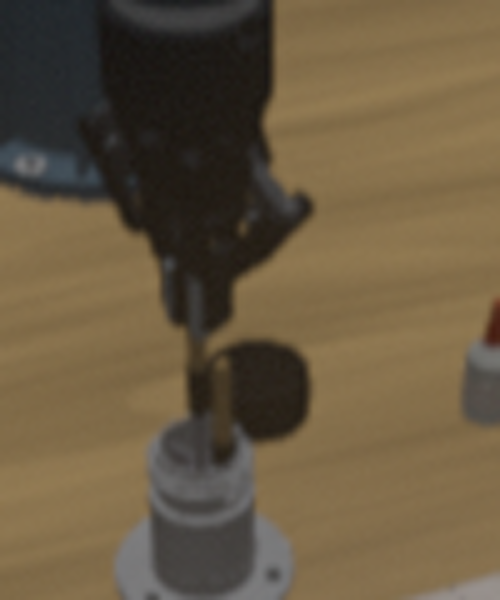

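Emit:
apply_moves(increments=[{"x": -0.1,"y": 1,"z": 0,"ax": 0,"ay": 0,"az": 0,"grip": 1},{"x": -0.1,"y": 2,"z": 0,"ax": 0,"ay": 0,"az": 0,"grip": 1},{"x": -0.1,"y": 3,"z": 0,"ax": 0,"ay": 0,"az": 0,"grip": 1},{"x": -0.1,"y": 4,"z": 0,"ax": 0,"ay": 0,"az": 0,"grip": 1},{"x": -0.1,"y": 5.2,"z": 0,"ax": 0,"ay": 0,"az": 0,"grip": 1},{"x": -0.1,"y": 5.2,"z": 0,"ax": 0,"ay": 0,"az": 0,"grip": 1}])

```text
time_s: 32.12
eef_pos: [0.4929, -0.076, 0.1547]
eef_rot: [0.687, -0.684, -0.172, 0.174]
wrist_force: [0.0, 0.0, 0.0]
opening: 0.09
```

Emit:
apply_moves(increments=[{"x": 0,"y": 0,"z": 0,"ax": 0,"ay": 0,"az": 0,"grip": 0.7},{"x": 0,"y": 0,"z": 0,"ax": 0,"ay": 0,"az": 0,"grip": 0.7},{"x": 0,"y": 0,"z": 0,"ax": 0,"ay": 0,"az": 0,"grip": 0.7},{"x": 0,"y": -3,"z": 0,"ax": 0,"ay": 0,"az": 0,"grip": 0.7},{"x": 0,"y": -7,"z": 0,"ax": 0,"ay": 0,"az": 0,"grip": 0.7},{"x": 0,"y": -8,"z": 0,"ax": 0,"ay": 0,"az": 0,"grip": 0.5}])

```text
time_s: 32.88
eef_pos: [0.4948, -0.0768, 0.2378]
eef_rot: [0.686, -0.685, -0.173, 0.173]
wrist_force: [-0.2, -0.0, -0.4]
opening: 0.49
```

```bash
python3 - <<'E'
from h import *
o=st();snap("e6.png","scene",(190,90,100,120),5)
plan((.5465,.3300,.23),(np.cos(.489),np.sin(.489)))
E
```

```text
t 32.88 tcp [ 0.4948 -0.0768  0.2378] x [0.88  0.474 0.001] y [ 0.     0.001 -1.   ] q [-3.920e-01  3.100e-02  1.810e+00  1.000e-03  1.301e+00 -8.870e-01] F [-0.2 -0.  -0.4] op 0.49
shift cm [23.86  0.81 33.35]
rotvec [-0.001  0.005  0.   ]
rotvec [ 1.000e-03 -3.136e+00  2.000e-03]
```

View pics/e6.png

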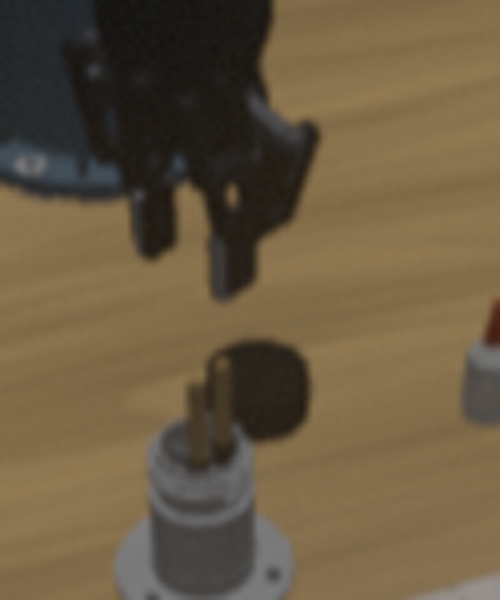

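Emit:
apply_moves(increments=[{"x": 2,"y": 0,"z": 3,"ax": 0,"ay": 0.1,"az": 0,"grip": 0.5},{"x": 4.7,"y": 0,"z": 6.5,"ax": 0,"ay": 0.25,"az": 0,"grip": 0.5},{"x": 7.5,"y": 0,"z": 10.4,"ax": 0,"ay": 0.4,"az": 0,"grip": 0.5},{"x": 10.3,"y": 0,"z": 14.4,"ax": 0,"ay": 0.55,"az": 0,"grip": 0.5},{"x": 13.1,"y": 0.4,"z": 18.4,"ax": 0,"ay": 0.7,"az": 0,"grip": 0.5},{"x": 16,"y": 0.8,"z": 22.4,"ax": 0,"ay": 0.85,"az": 0,"grip": 0.5},{"x": 18.9,"y": 0.8,"z": 26.4,"ax": 0,"ay": 1.0,"az": 0,"grip": 0.5},{"x": 21.8,"y": 0.8,"z": 30.4,"ax": 0,"ay": 1.15,"az": 0,"grip": 0.5},{"x": 23,"y": 0.8,"z": 32,"ax": 0,"ay": 1.3,"az": 0,"grip": 0.5},{"x": 23.9,"y": 0.8,"z": 33.4,"ax": 0,"ay": 1.45,"az": 0,"grip": 0.5},{"x": 23.9,"y": 0.8,"z": 33.4,"ax": 0,"ay": 1.57,"az": 0,"grip": 0.5},{"x": 23.9,"y": 0.8,"z": 33.4,"ax": 0,"ay": 1.57,"az": 0,"grip": 0.5}])

```text
time_s: 34.42
eef_pos: [0.5459, 0.3306, 0.2283]
eef_rot: [-0.607, 0.608, -0.363, 0.361]
wrist_force: [-0.6, -0.3, 0.5]
opening: 0.496
```

```bash
python3 - <<'E'
from h import *
o=st();snap("f1.png","scene",(300,50,160,120),5)
plan((.5465,.33,.162),(np.cos(.489+np.pi/2),np.sin(.489+np.pi/2)))
E
```

```text
t 34.42 tcp [0.5459 0.3306 0.2283] x [ 0.476 -0.879 -0.001] y [-0.003  0.    -1.   ] q [3.580e-01 3.440e-01 1.464e+00 1.000e-03 1.336e+00 1.432e+00] F [-0.6 -0.3  0.5] op 0.496
shift cm [0.07 6.66 0.03]
rotvec [-2.000e-03 -3.133e+00 -3.000e-03]
rotvec [ 0.002  0.008 -0.001]
```

View pics/f1.png

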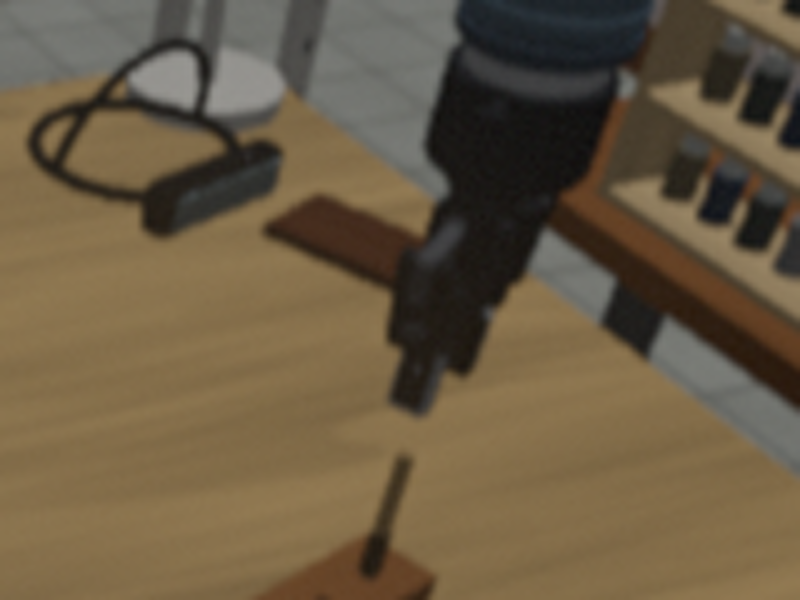

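Emit:
apply_moves(increments=[{"x": 0.1,"y": 3,"z": 0,"ax": 0,"ay": 0,"az": 0,"grip": 0.5},{"x": 0.1,"y": 6.7,"z": 0,"ax": 0,"ay": 0,"az": 0,"grip": 0.5},{"x": 0.1,"y": 6.7,"z": 0,"ax": 0,"ay": 0,"az": 0,"grip": 0.5},{"x": 0.1,"y": 6.7,"z": 0,"ax": 0,"ay": 0,"az": 0,"grip": 1},{"x": 0.1,"y": 6.7,"z": 0,"ax": 0,"ay": 0,"az": 0,"grip": 1},{"x": 0.1,"y": 6.7,"z": 0,"ax": 0,"ay": 0,"az": 0,"grip": 1},{"x": 0.1,"y": 6.7,"z": 0,"ax": 0,"ay": 0,"az": 0,"grip": 1}])

```text
time_s: 35.35
eef_pos: [0.5476, 0.3299, 0.1638]
eef_rot: [0.608, -0.607, 0.361, -0.362]
wrist_force: [0.3, -1.0, 5.6]
opening: 0.095
```

Emit:
apply_moves(increments=[{"x": 0,"y": -3,"z": 0,"ax": 0,"ay": 0,"az": 0,"grip": 1},{"x": 0,"y": -7,"z": 0,"ax": 0,"ay": 0,"az": 0,"grip": 1},{"x": 0,"y": -12,"z": 0,"ax": 0,"ay": 0,"az": 0,"grip": 1},{"x": 0,"y": -14,"z": 0,"ax": 0,"ay": 0,"az": 0,"grip": 1},{"x": 0,"y": -14,"z": 0,"ax": 0,"ay": 0,"az": 0,"grip": 1},{"x": 0,"y": -14,"z": 0,"ax": 0,"ay": 0,"az": 0,"grip": 1}])

```text
time_s: 36.1
eef_pos: [0.5465, 0.3294, 0.3014]
eef_rot: [-0.607, 0.608, -0.362, 0.361]
wrist_force: [-0.1, 0.4, -1.6]
opening: 0.093
```

```bash
python3 - <<'E'
from h import *
o=st();snap("f3.png","scene",(300,50,160,120),5)
plan((.4692,-.0689,.305),(np.cos(.489+np.pi/2),np.sin(.489+np.pi/2)))
E
```

```text
t 36.1 tcp [0.5465 0.3294 0.3014] x [ 0.477 -0.879 -0.001] y [-0.002  0.    -1.   ] q [3.560e-01 2.890e-01 1.386e+00 1.000e-03 1.469e+00 1.429e+00] F [-0.1  0.4 -1.6] op 0.093
shift cm [ 31.3   -0.38 -25.8 ]
rotvec [-2.000e-03 -3.133e+00 -4.000e-03]
rotvec [ 0.002  0.009 -0.001]
```

View pics/f3.png

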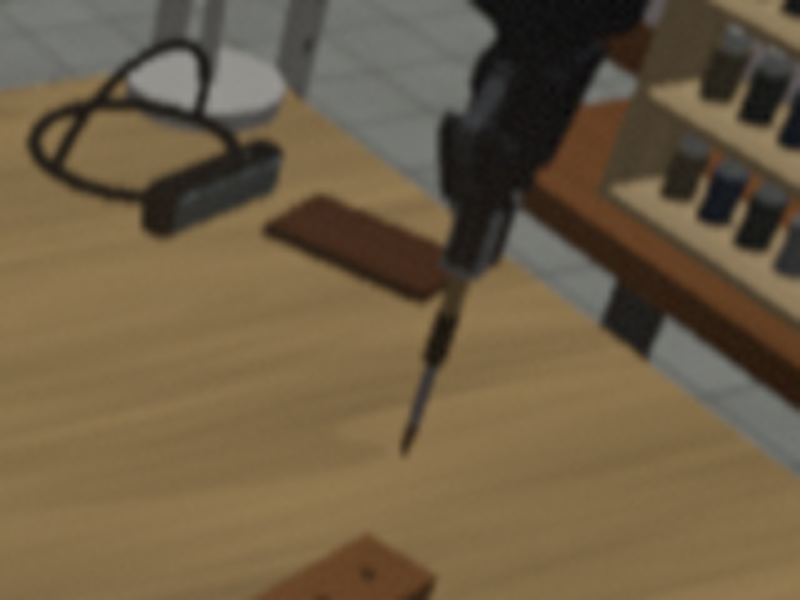

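Emit:
apply_moves(increments=[{"x": 3,"y": -0.4,"z": -2.5,"ax": 0,"ay": 0,"az": 0,"grip": 1},{"x": 7,"y": -0.4,"z": -5.8,"ax": 0,"ay": 0,"az": 0,"grip": 1},{"x": 11,"y": -0.4,"z": -9.1,"ax": 0,"ay": 0,"az": 0,"grip": 1},{"x": 15,"y": -0.4,"z": -12.4,"ax": 0,"ay": 0,"az": 0,"grip": 1},{"x": 19,"y": -0.4,"z": -15.7,"ax": 0,"ay": 0,"az": 0,"grip": 1},{"x": 23,"y": -0.4,"z": -19,"ax": 0,"ay": 0,"az": 0,"grip": 1},{"x": 27,"y": -0.4,"z": -22.3,"ax": 0,"ay": 0,"az": 0,"grip": 1},{"x": 30,"y": -0.4,"z": -24.7,"ax": 0,"ay": 0,"az": 0,"grip": 1},{"x": 31.3,"y": -0.4,"z": -25.8,"ax": 0,"ay": 0,"az": 0,"grip": 1},{"x": 31.3,"y": -0.4,"z": -25.8,"ax": 0,"ay": 0,"az": 0,"grip": 1},{"x": 31.3,"y": -0.4,"z": -25.8,"ax": 0,"ay": 0,"az": 0,"grip": 1}])

```text
time_s: 37.52
eef_pos: [0.4692, -0.0678, 0.3048]
eef_rot: [-0.608, 0.608, -0.362, 0.36]
wrist_force: [-0.1, -0.5, -0.6]
opening: 0.093
```

```bash
python3 - <<'E'
from h import *
o=st();plan((.4692,-.0689,.21),(np.cos(.489+np.pi/2),np.sin(.489+np.pi/2)))
E
```

```text
t 37.52 tcp [ 0.4692 -0.0678  0.3048] x [ 0.478 -0.878 -0.002] y [-0.003  0.001 -1.   ] q [-0.394 -0.089  1.789 -0.     1.445  0.678] F [-0.1 -0.5 -0.6] op 0.093
shift cm [ 0.12  9.48 -0.03]
rotvec [-0.004 -3.132 -0.004]
rotvec [ 0.002  0.01  -0.002]
```

Emit:
apply_moves(increments=[{"x": 0.1,"y": 2.5,"z": 0,"ax": 0,"ay": 0.01,"az": 0,"grip": 1},{"x": 0.1,"y": 5,"z": 0,"ax": 0,"ay": 0.01,"az": 0,"grip": 1},{"x": 0.1,"y": 7.5,"z": 0,"ax": 0,"ay": 0.01,"az": 0,"grip": 1},{"x": 0.1,"y": 8.5,"z": 0,"ax": 0,"ay": 0.01,"az": 0,"grip": 1},{"x": 0.1,"y": 9.5,"z": 0,"ax": 0,"ay": 0.01,"az": 0,"grip": 1}])

```text
time_s: 38.15
eef_pos: [0.4699, -0.0679, 0.2098]
eef_rot: [-0.606, 0.607, -0.365, 0.363]
wrist_force: [0.2, 1.1, 0.9]
opening: 0.091
```

```bash
python3 - <<'E'
from h import *
o=st();snap("f5.png","scene",(190,90,100,120),5)
plan((.4692,-.0689,.156))
E
```

```text
t 38.15 tcp [ 0.4699 -0.0679  0.2098] x [ 0.47  -0.882 -0.002] y [-0.003  0.001 -1.   ] q [-0.394  0.004  1.897 -0.     1.243  0.687] F [0.2 1.1 0.9] op 0.091
shift cm [ 0.11  5.26 -0.03]
```

View pics/f5.png

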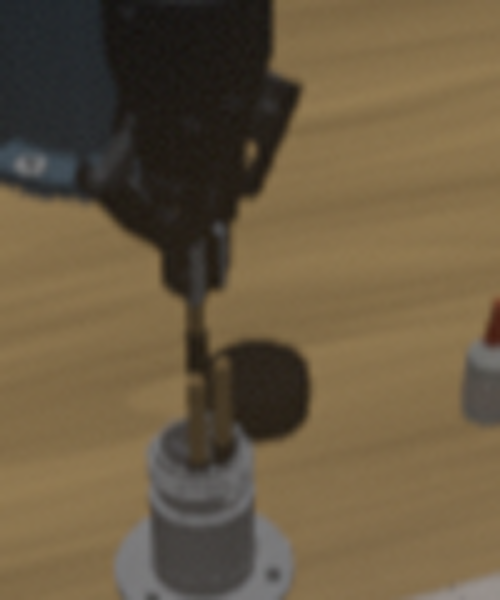

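Emit:
apply_moves(increments=[{"x": 0.1,"y": 1,"z": 0,"ax": 0,"ay": 0,"az": 0,"grip": 1},{"x": 0.1,"y": 2,"z": 0,"ax": 0,"ay": 0,"az": 0,"grip": 1},{"x": 0.1,"y": 3,"z": 0,"ax": 0,"ay": 0,"az": 0,"grip": 1},{"x": 0.1,"y": 4,"z": 0,"ax": 0,"ay": 0,"az": 0,"grip": 1},{"x": 0.1,"y": 5.2,"z": 0,"ax": 0,"ay": 0,"az": 0,"grip": 1},{"x": 0.1,"y": 5.2,"z": 0,"ax": 0,"ay": 0,"az": 0,"grip": 1}])

```text
time_s: 38.95
eef_pos: [0.4687, -0.0685, 0.1553]
eef_rot: [-0.606, 0.607, -0.366, 0.362]
wrist_force: [0.2, 0.2, 0.4]
opening: 0.087
```

Emit:
apply_moves(increments=[{"x": 0,"y": 0,"z": 0,"ax": 0,"ay": 0,"az": 0,"grip": 0.7},{"x": 0,"y": 0,"z": 0,"ax": 0,"ay": 0,"az": 0,"grip": 0.7},{"x": 0,"y": 0,"z": 0,"ax": 0,"ay": 0,"az": 0,"grip": 0.7},{"x": 0,"y": -3,"z": 0,"ax": 0,"ay": 0,"az": 0,"grip": 0.7},{"x": 0,"y": -7,"z": 0,"ax": 0,"ay": 0,"az": 0,"grip": 0.7},{"x": 0,"y": -12,"z": 0,"ax": 0,"ay": 0,"az": 0,"grip": 0.5}])

```text
time_s: 39.7
eef_pos: [0.4688, -0.0685, 0.276]
eef_rot: [-0.606, 0.607, -0.367, 0.361]
wrist_force: [-0.1, -0.2, 0.5]
opening: 0.493
```

```bash
python3 - <<'E'
from h import *
o=st();snap("f6.png","scene",(100,90,160,120),5);snap("f7.png","top",(260,140,140,105),5)
E
```

```text
t 39.7 tcp [ 0.4688 -0.0685  0.276 ] x [ 0.47  -0.883 -0.006] y [-0.008  0.003 -1.   ] q [-0.396 -0.063  1.824 -0.     1.39   0.685] F [-0.1 -0.2  0.5] op 0.493
```

View pics/f6.png

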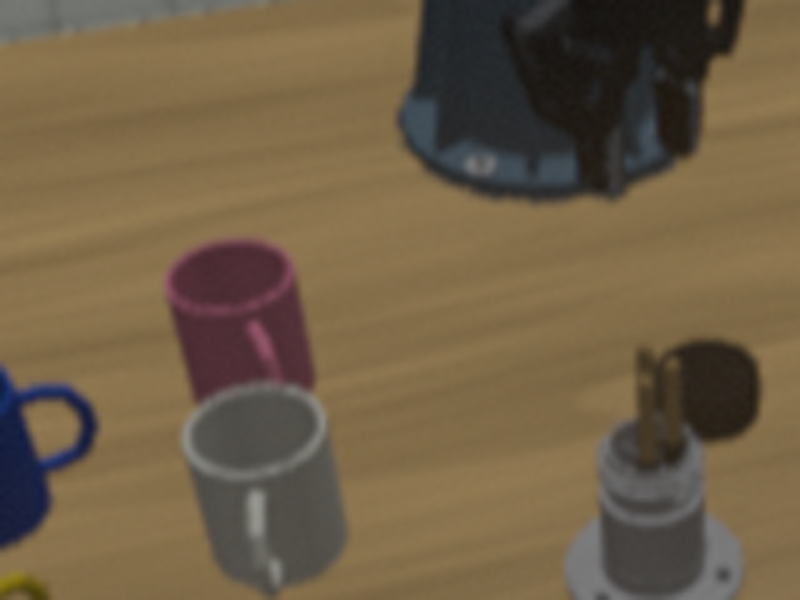

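View pics/f7.png

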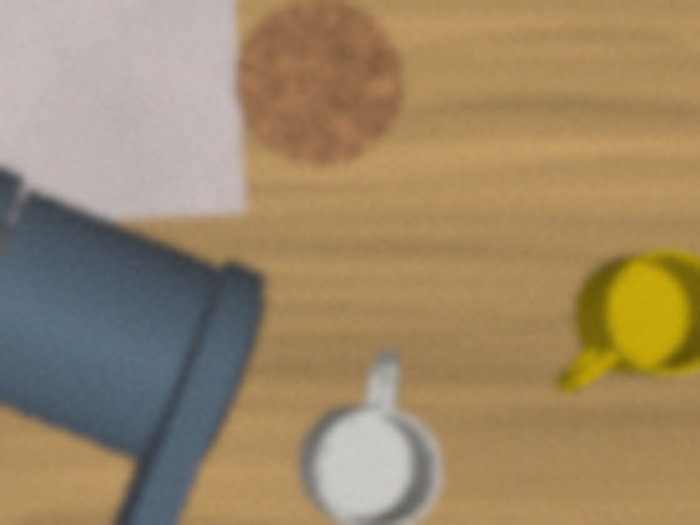

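```bash
python3 - <<'E'
from h import *
T=lambda u,v:((u+.5)/5-.5+260,(v+.5)/5-.5+140)
S=lambda u,v:((u+.5)/5-.5+100,(v+.5)/5-.5+90)
print("mug top",onz("top",T(371,465),.085),"scene",onz("scene",S(254.5,427),.085))
print("handle end top",onz("top",T(388,352),.065),)
print("coaster top",onz("top",T(321,82),.003))
def circ(c,r,z):
    t=np.linspace(0,2*np.pi,60);return np.c_[c[0]+r*np.cos(t),c[1]+r*np.sin(t),0*t+z]
M=(.4205,-.2685);K=(.634,-.2455)
for n,roi,k,L in(("top",(300,140,60,105),6,None),("scene",(125,150,80,140),5,None)):
    c,r,w,h=roi;im=vision.camera(n)[r:r+h,c:c+w,::-1];im=cv2.resize(im,None,fx=k,fy=k,interpolation=cv2.INTER_CUBIC)
    for l in(circ(M,.038,.085),circ(M,.038,0),circ(K,.054,.003)):
        p=(proj(n,l)-[c,r]+.5)*k-.5;cv2.polylines(im,[np.round(p).astype(int)],True,(0,255,0),1)
    cv2.imwrite("pics/g_%s.png"%n,im)
a=cv2.imread("pics/g_top.png");b=cv2.imread("pics/g_scene.png");H=700
a=cv2.copyMakeBorder(a,0,H-a.shape[0],0,0,0);cv2.imwrite("pics/g.png",cv2.resize(np.hstack([a,b]),None,fx=.85,fy=.85))
E
```

```text
mug top [ 0.39231237 -0.26014396  0.085     ] scene [ 0.38563363 -0.26532688  0.085     ]
handle end top [ 0.46002478 -0.27476203  0.065     ]
coaster top [ 0.63299578 -0.2450904   0.003     ]
```

View pics/g.png

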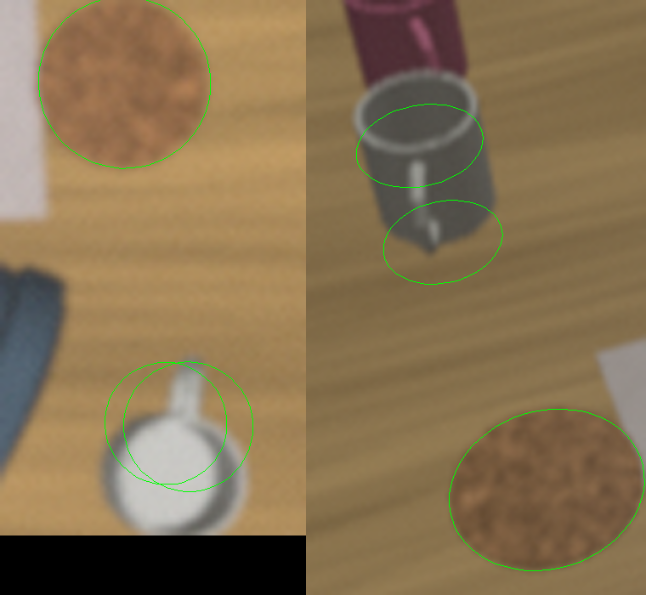

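```bash
python3 - <<'E'
from h import *
def circ(c,r,z):
    t=np.linspace(0,2*np.pi,60);return np.c_[c[0]+r*np.cos(t),c[1]+r*np.sin(t),0*t+z]
M=(.3895,-.2625);h=np.radians(-10);hd=np.array([np.cos(h),np.sin(h)])
HL=np.array([[*(np.array(M)+hd*.038),.07],[*(np.array(M)+hd*.070),.07],[*(np.array(M)+hd*.070),.02]])
out=[]
for n,roi,k in(("top",(310,190,50,60),8),("scene",(130,150,50,60),8)):
    c,r,w,hh=roi;im=vision.camera(n)[r:r+hh,c:c+w,::-1];im=cv2.resize(im,None,fx=k,fy=k,interpolation=cv2.INTER_CUBIC)
    for l,cl in((circ(M,.038,.085),1),(circ(M,.038,0),1),(HL,0)):
        p=(proj(n,l)-[c,r]+.5)*k-.5;cv2.polylines(im,[np.round(p).astype(int)],bool(cl),(0,255,0),1)
    out.append(im)
cv2.imwrite("pics/g2.png",np.hstack(out))
E
```

```text
(no output)
```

View pics/g2.png

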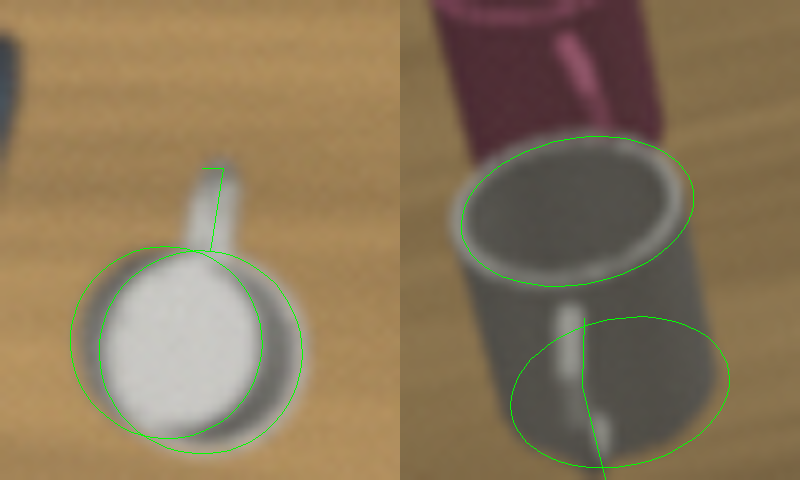

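```bash
python3 - <<'E'
from h import *
a=np.radians(80);plan((.3953,-.229,.16),(np.cos(a),np.sin(a)))
E
```

```text
shift cm [ 10.79  11.44 -13.97]
rotvec [-0.005 -2.478 -0.01 ]
rotvec [ 0.007  0.664 -0.004]
```

Emit:
apply_moves(increments=[{"x": 2.5,"y": 0,"z": -3.2,"ax": 0,"ay": 0.15,"az": 0,"grip": 0.5},{"x": 5,"y": 0,"z": -6.5,"ax": 0,"ay": 0.3,"az": 0,"grip": 0.5},{"x": 8,"y": 2,"z": -10,"ax": 0,"ay": 0.45,"az": 0,"grip": 0.5},{"x": 10,"y": 6,"z": -13,"ax": 0,"ay": 0.6,"az": 0,"grip": 0.5},{"x": 10.8,"y": 10,"z": -14,"ax": 0.007,"ay": 0.66,"az": 0,"grip": 0.5},{"x": 10.8,"y": 11.4,"z": -14,"ax": 0.007,"ay": 0.66,"az": 0,"grip": 0.5},{"x": 10.8,"y": 11.4,"z": -14,"ax": 0.007,"ay": 0.66,"az": 0,"grip": 0.5},{"x": 10.8,"y": 11.4,"z": -14,"ax": 0.007,"ay": 0.66,"az": 0,"grip": 0.5}])

```text
time_s: 41.0
eef_pos: [0.3962, -0.2292, 0.1616]
eef_rot: [0.457, -0.455, 0.541, -0.54]
wrist_force: [0.4, 0.3, 0.8]
opening: 0.504
```

```bash
python3 - <<'E'
from h import *
st();a=np.radians(80);plan((.3953,-.229,.08),(np.cos(a),np.sin(a)));snap("h1.png","scene",(100,90,160,120),5);snap("h2.png","top",(250,150,120,100),6)
E
```

```text
t 41.0 tcp [ 0.3962 -0.2292  0.1616] x [-0.168 -0.986 -0.003] y [ 0.     0.003 -1.   ] q [-0.786  0.03   1.979  0.002  1.134  0.952] F [0.4 0.3 0.8] op 0.504
shift cm [ 0.01  8.16 -0.09]
rotvec [-0.004 -3.136 -0.   ]
rotvec [ 0.     0.006 -0.003]
```

View pics/h1.png

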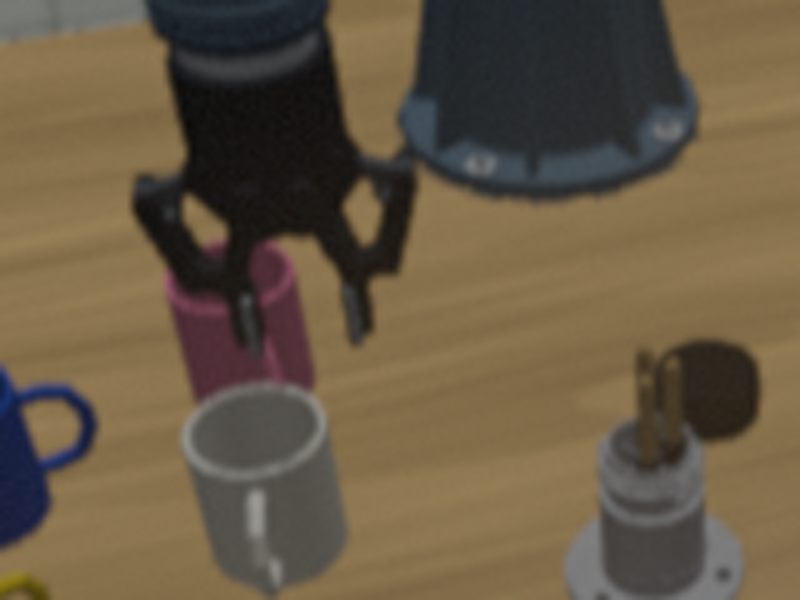

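View pics/h2.png

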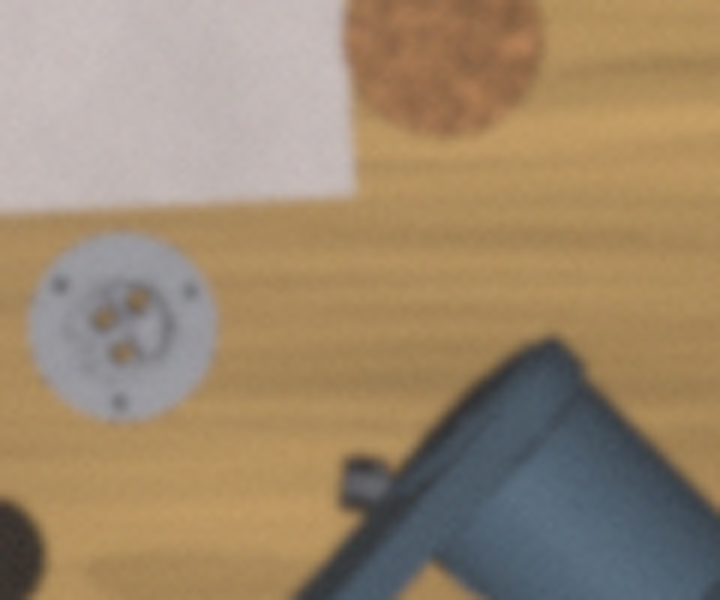

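Emit:
apply_moves(increments=[{"x": 0,"y": 3,"z": 0,"ax": 0,"ay": 0,"az": 0,"grip": 0.5},{"x": 0,"y": 5,"z": 0,"ax": 0,"ay": 0,"az": 0,"grip": 0.5},{"x": 0,"y": 6.5,"z": 0,"ax": 0,"ay": 0,"az": 0,"grip": 0.5},{"x": 0,"y": 8.2,"z": 0,"ax": 0,"ay": 0,"az": 0,"grip": 0.5},{"x": 0,"y": 8.2,"z": 0,"ax": 0,"ay": 0,"az": 0,"grip": 0.5}])

```text
time_s: 41.72
eef_pos: [0.396, -0.2287, 0.0794]
eef_rot: [0.457, -0.455, 0.541, -0.539]
wrist_force: [-0.1, 0.3, -0.5]
opening: 0.501
```

```bash
python3 - <<'E'
from h import *
st();snap("h3.png","scene",(100,110,120,100),6)
E
```

```text
t 41.73 tcp [ 0.396  -0.2287  0.0794] x [-0.168 -0.986 -0.003] y [-0.     0.003 -1.   ] q [-0.786  0.176  2.024  0.003  0.945  0.952] F [-0.1  0.3 -0.5] op 0.501
```

View pics/h3.png

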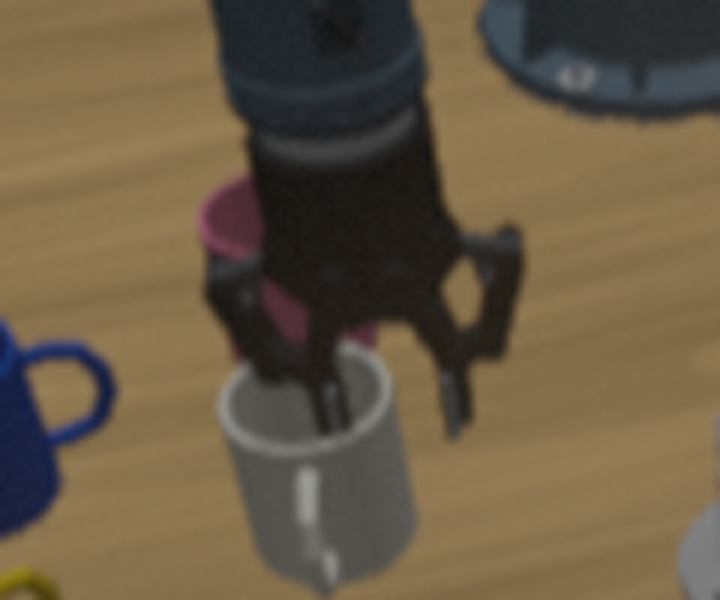

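Emit:
apply_moves(increments=[{"x": 0,"y": 0,"z": 0,"ax": 0,"ay": 0,"az": 0,"grip": 1},{"x": 0,"y": 0,"z": 0,"ax": 0,"ay": 0,"az": 0,"grip": 1},{"x": 0,"y": 0,"z": 0,"ax": 0,"ay": 0,"az": 0,"grip": 1},{"x": 0,"y": 0,"z": 0,"ax": 0,"ay": 0,"az": 0,"grip": 1},{"x": 0,"y": -2,"z": 0,"ax": 0,"ay": 0,"az": 0,"grip": 1},{"x": 0,"y": -4.5,"z": 0,"ax": 0,"ay": 0,"az": 0,"grip": 1},{"x": 0,"y": -4.5,"z": 0,"ax": 0,"ay": 0,"az": 0,"grip": 1}])

```text
time_s: 42.65
eef_pos: [0.3974, -0.23, 0.1264]
eef_rot: [-0.457, 0.455, -0.54, 0.541]
wrist_force: [0.5, -1.1, -3.1]
opening: 0.037
```

```bash
python3 - <<'E'
from h import *
st();snap("h4.png","scene",(100,110,120,100),6)
# target: mug axis onto coaster, keep offset along jaw of 36 mm from TCP
o=ctrl.get_obs();x=rot(o).as_matrix()[:,0]
K=np.array([.634,-.2455]);t=K-.036*x[:2]/np.linalg.norm(x[:2])
print(t);plan((*t,o["eef_pos"][2]))
E
```

```text
t 42.65 tcp [ 0.3974 -0.23    0.1264] x [-0.168 -0.986 -0.   ] y [ 0.003 -0.    -1.   ] q [-0.786  0.088  2.002  0.003  1.049  0.952] F [ 0.5 -1.1 -3.1] op 0.037
[ 0.64004189 -0.21001063]
shift cm [-6.    0.05 23.67]
```

View pics/h4.png

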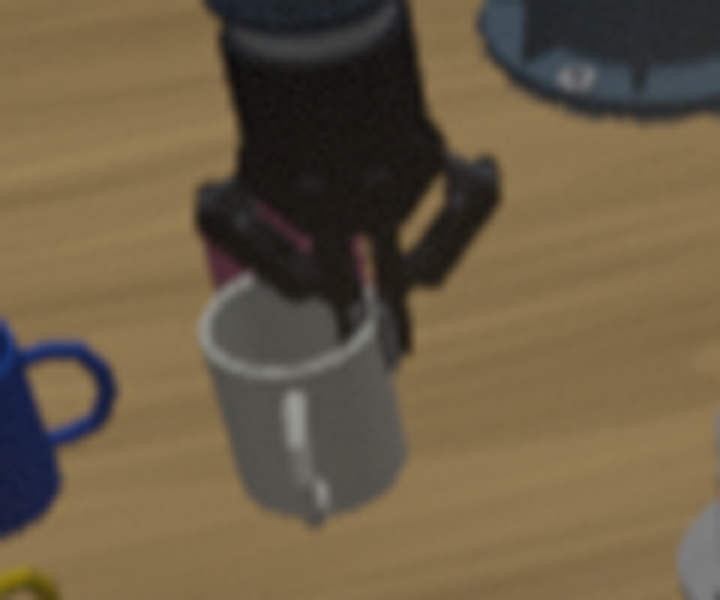

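Emit:
apply_moves(increments=[{"x": -0.7,"y": 0,"z": 2.5,"ax": 0,"ay": 0,"az": 0,"grip": 1},{"x": -1.6,"y": 0,"z": 6,"ax": 0,"ay": 0,"az": 0,"grip": 1},{"x": -2.5,"y": 0,"z": 10,"ax": 0,"ay": 0,"az": 0,"grip": 1},{"x": -3.5,"y": 0,"z": 14,"ax": 0,"ay": 0,"az": 0,"grip": 1},{"x": -4.6,"y": 0,"z": 18,"ax": 0,"ay": 0,"az": 0,"grip": 1},{"x": -5.5,"y": 0,"z": 21.5,"ax": 0,"ay": 0,"az": 0,"grip": 1},{"x": -6,"y": 0,"z": 23.7,"ax": 0,"ay": 0,"az": 0,"grip": 1},{"x": -6,"y": 0,"z": 23.7,"ax": 0,"ay": 0,"az": 0,"grip": 1},{"x": -6,"y": 2,"z": 23.7,"ax": 0,"ay": 0,"az": 0,"grip": 1},{"x": -6,"y": 3,"z": 23.7,"ax": 0,"ay": 0,"az": 0,"grip": 1}])

```text
time_s: 43.95
eef_pos: [0.6381, -0.2094, 0.0925]
eef_rot: [0.456, -0.456, 0.542, -0.539]
wrist_force: [-0.5, 0.3, -2.9]
opening: 0.038
```

```bash
python3 - <<'E'
from h import *
st();snap("h5.png","scene",(120,160,140,120),5);snap("h6.png","top",(260,110,120,90),6)
E
```

```text
t 43.95 tcp [ 0.6381 -0.2094  0.0925] x [-0.169 -0.986 -0.003] y [-0.002  0.004 -1.   ] q [-0.494  0.563  1.45   0.002  1.132  1.245] F [-0.5  0.3 -2.9] op 0.038
```

View pics/h5.png

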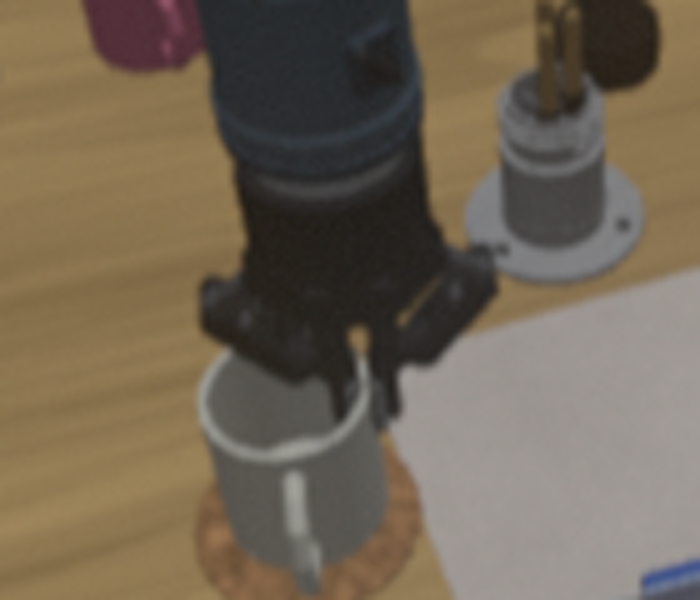

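View pics/h6.png

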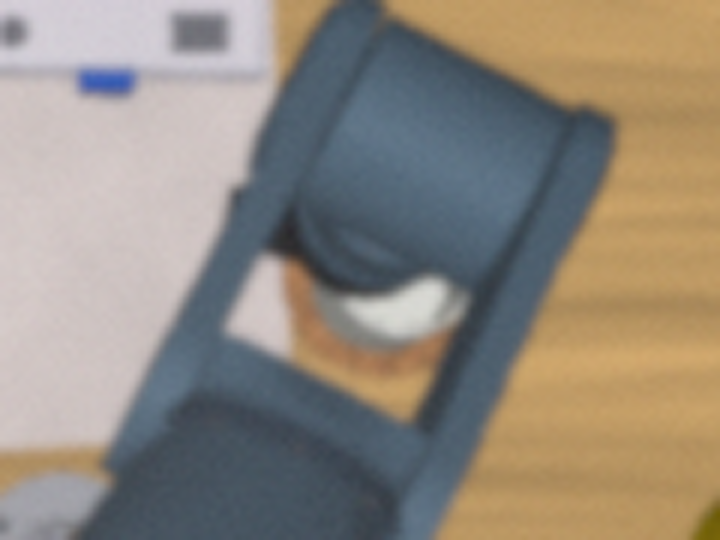

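Emit:
apply_moves(increments=[{"x": 0,"y": 0.3,"z": 0,"ax": 0,"ay": 0,"az": 0,"grip": 1},{"x": 0,"y": 0.6,"z": 0,"ax": 0,"ay": 0,"az": 0,"grip": 1},{"x": 0,"y": 0.8,"z": 0,"ax": 0,"ay": 0,"az": 0,"grip": 1},{"x": 0,"y": 0.8,"z": 0,"ax": 0,"ay": 0,"az": 0,"grip": 1}])

```text
time_s: 44.55
eef_pos: [0.6382, -0.2093, 0.0849]
eef_rot: [0.456, -0.456, 0.542, -0.539]
wrist_force: [-0.4, -0.9, -2.2]
opening: 0.038
```

Emit:
apply_moves(increments=[{"x": 0,"y": 0.1,"z": 0,"ax": 0,"ay": 0,"az": 0,"grip": 1},{"x": 0,"y": 0.2,"z": 0,"ax": 0,"ay": 0,"az": 0,"grip": 1}])

```text
time_s: 44.8
eef_pos: [0.6386, -0.209, 0.0843]
eef_rot: [0.456, -0.456, 0.542, -0.539]
wrist_force: [-4.4, 5.0, 12.4]
opening: 0.039
```

Contact at 12 N, so the mug is on the coaster. I'll release and rise.

Emit:
apply_moves(increments=[{"x": 0,"y": 0,"z": 0,"ax": 0,"ay": 0,"az": 0,"grip": 0.6},{"x": 0,"y": 0,"z": 0,"ax": 0,"ay": 0,"az": 0,"grip": 0.6},{"x": 0,"y": 0,"z": 0,"ax": 0,"ay": 0,"az": 0,"grip": 0.6},{"x": 0,"y": -2,"z": 0,"ax": 0,"ay": 0,"az": 0,"grip": 0.6},{"x": 0,"y": -5,"z": 0,"ax": 0,"ay": 0,"az": 0,"grip": 0.6},{"x": 0,"y": -10,"z": 0,"ax": 0,"ay": 0,"az": 0,"grip": 0.6},{"x": 0,"y": -16,"z": 0,"ax": 0,"ay": 0,"az": 0,"grip": 0.6},{"x": 0,"y": -19,"z": 0,"ax": 0,"ay": 0,"az": 0,"grip": 0.6}])

```text
time_s: 45.8
eef_pos: [0.6403, -0.2104, 0.2808]
eef_rot: [-0.457, 0.455, -0.539, 0.541]
wrist_force: [0.0, 0.9, 0.4]
opening: 0.403
```

Emit:
apply_moves(increments=[{"x": -2,"y": 0,"z": -4,"ax": 0,"ay": 0,"az": 0,"grip": 0.6},{"x": -5,"y": 0,"z": -8,"ax": 0,"ay": 0,"az": 0,"grip": 0.6},{"x": -9,"y": 0,"z": -12,"ax": 0,"ay": 0,"az": 0,"grip": 0.6},{"x": -13,"y": 0,"z": -16,"ax": 0,"ay": 0,"az": 0,"grip": 0.6},{"x": -17,"y": 0,"z": -20,"ax": 0,"ay": 0,"az": 0,"grip": 0.6},{"x": -21,"y": 0,"z": -23,"ax": 0,"ay": 0,"az": 0,"grip": 0.6},{"x": -26,"y": 0,"z": -24,"ax": 0,"ay": 0,"az": 0,"grip": 0.6},{"x": -32,"y": 0,"z": -24,"ax": 0,"ay": 0,"az": 0,"grip": 0.6},{"x": -37,"y": 0,"z": -24,"ax": 0,"ay": 0,"az": 0,"grip": 0.6},{"x": -42,"y": 0,"z": -24,"ax": 0,"ay": 0,"az": 0,"grip": 0.6},{"x": -47,"y": 0,"z": -24,"ax": 0,"ay": 0,"az": 0,"grip": 0.6},{"x": -47,"y": 0,"z": -24,"ax": 0,"ay": 0,"az": 0,"grip": 0.6}])

```text
time_s: 47.3
eef_pos: [0.4827, 0.2961, 0.2814]
eef_rot: [-0.459, 0.455, -0.538, 0.541]
wrist_force: [0.5, -0.8, -0.2]
opening: 0.402
```

```bash
python3 - <<'E'
from h import *
st()
snap("i1.png","scene",None,1.5);snap("i2.png","top",None,1.5)
def circ(c,r,z):
    t=np.linspace(0,2*np.pi,60);return np.c_[c[0]+r*np.cos(t),c[1]+r*np.sin(t),0*t+z]
K=(.634,-.2455);out=[]
for n,roi,k in(("top",(230,125,125,125),6),):
    c,r,w,hh=roi;im=vision.camera(n)[r:r+hh,c:c+w,::-1];im=cv2.resize(im,None,fx=k,fy=k,interpolation=cv2.INTER_CUBIC)
    for l in(circ(K,.038,.088),circ(K,.054,.003),circ((.3596,.0004),.032,.032)):
        p=(proj(n,l)-[c,r]+.5)*k-.5;cv2.polylines(im,[np.round(p).astype(int)],True,(0,255,0),1)
    cv2.imwrite("pics/i3.png",cv2.resize(im,(600,600)))
for n,roi,k in(("scene",(140,140,120,150),4),):
    c,r,w,hh=roi;im=vision.camera(n)[r:r+hh,c:c+w,::-1];im=cv2.resize(im,None,fx=k,fy=k,interpolation=cv2.INTER_CUBIC)
    for l in(circ(K,.038,.088),circ(K,.054,.003),circ((.3596,.0004),.032,.032)):
        p=(proj(n,l)-[c,r]+.5)*k-.5;cv2.polylines(im,[np.round(p).astype(int)],True,(0,255,0),1)
    cv2.imwrite("pics/i4.png",im)
E
```

```text
t 47.3 tcp [0.4827 0.2961 0.2814] x [-0.164 -0.986 -0.002] y [ 0.006  0.001 -1.   ] q [ 3.410e-01  1.370e-01  1.606e+00 -1.000e-03  1.393e+00  2.077e+00] F [ 0.5 -0.8 -0.2] op 0.402
```

View pics/i1.png

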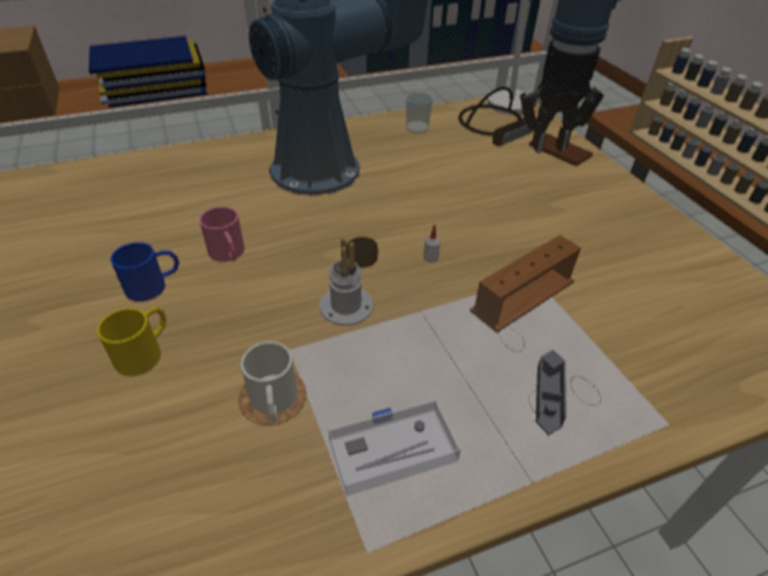

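View pics/i2.png

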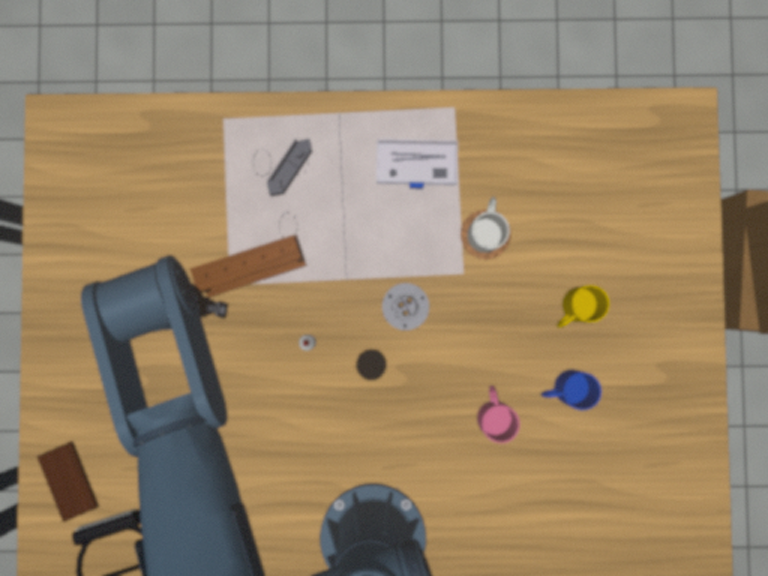

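View pics/i3.png

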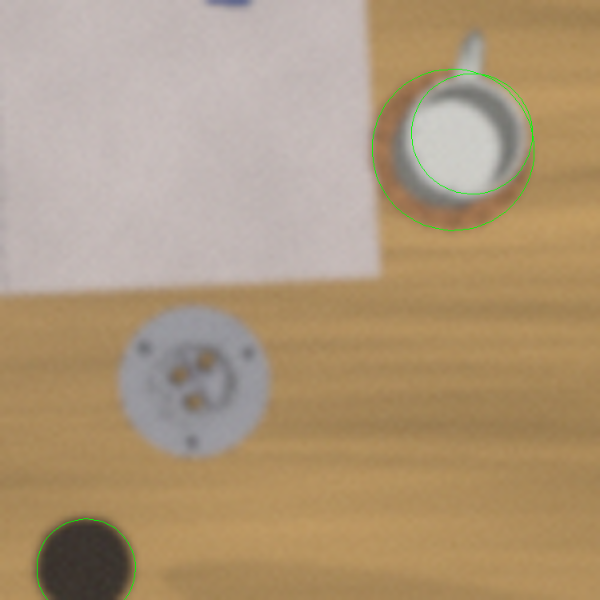

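View pics/i4.png

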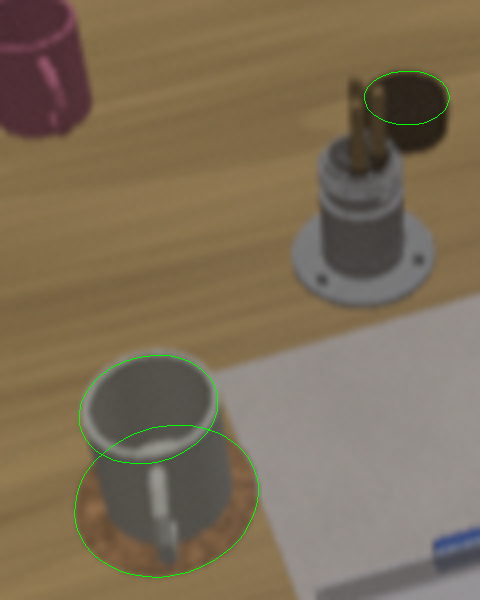

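```bash
python3 - <<'E'
from h import *
W=np.array([[.4859,-.06],[.4948,-.0767],[.4692,-.0689]])
k=14;c,r,w,h=208,145,46,42
im=vision.camera("scene")[r:r+h,c:c+w,::-1];im=cv2.resize(im,None,fx=k,fy=k,interpolation=cv2.INTER_CUBIC)
for p in W:
    for z in(.148,.096):
        u=(proj("scene",[[*p,z]])[0]-[c,r]+.5)*k-.5;cv2.circle(im,tuple(int(v) for v in u.round()),4,(0,0,255),-1)
cv2.imwrite("pics/j1.png",im)
E
```

```text
(no output)
```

View pics/j1.png

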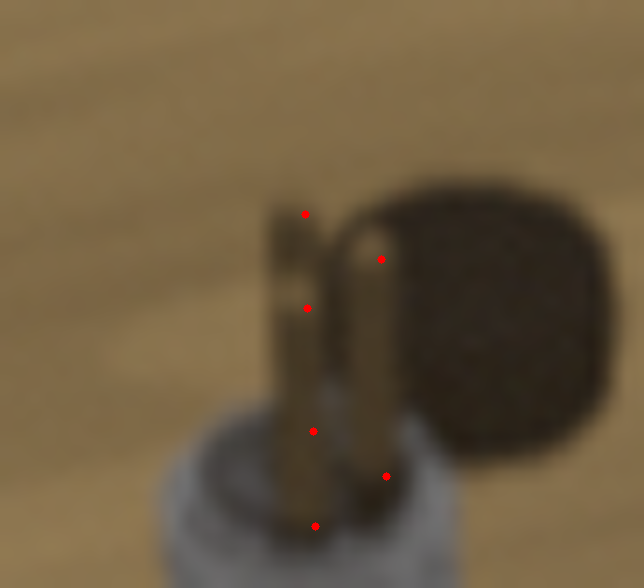

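```bash
python3 -c "
from bench import ticket
print(ticket.hand_in())"
```

```text
the job is handed in; nothing more can be done
None
```

The job is done and handed in at about 47 s of the 210 s; no verdict was reported.

- **Cap:** I unscrewed it in two strokes (about 8 rad), lifted it clear and laid it flat about 0.14 m from the pot's axis. It met the desk at 48 N on the wrist, below the 120 N limit, because it had slipped slightly in the grip.
- **Brushes:** Three were in the stand. Each went bristles down into its own well, with no force felt on the way in.
- **Mug:** I carried the white mug by its wall and stood it upright on the coaster. The blue, pink and yellow mugs were left alone.

**Last checks:**
- The top and scene pictures show the stand empty and the three brushes standing in three wells. Their tops are within about 3 mm of full depth.
- The mug is upright and within about 3 mm of the coaster's centre.
- The cap is where I laid it, and the glue bottle, parts box and grey part look unmoved.
- The arm is clear of everything.

**Disagreements:** The two cameras differed by 2–3 mm. My first estimate of the mug's position was about 30 mm off, because its handle was counted in the outline. An overlay on the pictures showed this, and I corrected it before grasping.

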